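# Hang the tool caddy on the bench rack

### The job

Hang the empty metal tool caddy on the steel rail of the wooden bench rack, under the rack's top shelf: hook its lip over the rail, with the front of the caddy tipped up so that the lip passes behind the rail, then swing it down until it hangs flat against the rack's board. Keep hold of it until it hangs flat, then let go and move clear; leave the loose stamp, test tile and jar in front of it as they are.

Things in the scene. Friction and masses are not known exactly. Their poses are not given: they have to be found in the camera images.
- caddy: Loose open caddy of bare sheet metal, 0.26 to 0.46 kg, 110 mm wide (y), standing on the table. Origin: centre of the underside; x from its front to its back, z up. Tray x = -42 to 38 mm, walls 35 mm high. Back plate: rear face x = 42, 4 mm thick, full width, up to z = 153 mm; a hook runs along its top. Tipping the front up is a positive turn about the caddy's y.
- caddy_grip (a point): Where to grip the caddy: on its wooden middle wall, 12 mm thick across y, x = -39 to 21 mm, up to z = 85 mm in the caddy's frame. This point: x = -3, y = 0, z = 70 mm there; axes as the caddy's. Pinch across y, the tool leaning away from the tall back plate (wrist to the caddy's front).
- caddy_hook (a point): Inner corner of the hook, under its web at the back plate's rear face: x = 42, y = 0, z = 150 mm in the caddy's frame, same axes. When hung it lies on the rail's top front edge. From here the 3 mm web runs 36.5 mm back (+x) to a 3 mm thick leg, which reaches 17 mm down.
- caddy_lip (a point): Front tip of the hook's return lip, at its top face: x = 70.5, y = 0, z = 136 mm in the caddy's frame, same axes; the lip, 3 mm thick, runs forward from the leg's foot. The mouth between back plate and lip, 28.5 mm, is narrower than the rail (31 mm): it goes on only with the caddy's front tipped up 28 to 45 degrees (at 38, 2.8 mm play).
- rack: Pale wooden rack fixed to the table; origin under it on the table, x from its front (which looks to the robot's right) to its back, z up. Foot x = -50 to 60 mm, 304 mm wide, 12 mm thick. Cheeks at y = -146 and 146 mm, 280 mm clear between, x = -10 to 35 mm. Board across: face x = -10, z = 25 to 140 mm. Top shelf: front edge x = -25 mm, underside z = 285 mm, with tiles on it up to z = 307 mm.
- rack_face (a point): On the rack at x = -10, y = 0, z = 200 mm, in the plane of the rail's front edge and the board's face. The rail, along y from cheek to cheek: steel strip x = -10 to 21 mm, 6 mm thick, edges fully rounded, nothing behind it. Its height is adjustable: top face 190 to 210 mm above the table, not reported; see or feel it. Small clamps under its ends.
- stamp: Loose wooden clay stamp, 34 x 34 x 54 mm, standing; origin at its underside. Leave alone.
- tile: Loose glaze test tile lying flat, 37 x 58 mm, 9 mm thick, half pale and half dark; origin at its underside. Leave alone.
- jar: Loose white-lidded jar, 50 mm wide, 67 mm high; origin at its underside. Leave alone.

How it is judged:
By the outcome, as a careful person would: the job done as asked, in the order asked, and still so for the second after the job is handed in, with the robot touching nothing.
It also fails if it takes over 58 s, if anything falls off the work surface, if the arm or the gripper's body presses on something with over 40 N, if the wrist force passes 120 N, or if a joint passes its speed limit or range.

### The arm

A 7-joint arm with a two-finger parallel gripper is mounted at the origin on a cart in front of the work surface, level with it; the furniture and walls round the work are solid. World frame = base frame: x ahead of the robot, y to its left, z up, the work surface at z = 0. Lengths are in mm, angles in rad, forces in N, time in s.
With the tool pointing down it reaches from about 350 to 900 mm from the base axis. Payload 19.9 kg.
Tool frame: the origin (TCP) lies on the centre line of the jaws, within the pads' length; the fingertips stand env.tip_extent ahead of it and the grasp point (between the pads) is the TCP (env.tip_extent is the distance from the TCP to the fingertips, in mm); x points along the fingers, z is the direction in which the jaws open and shut, and the axes are right-handed (so a half turn about x gives the same grasp; the last joint's range is limited). The gripper opens to 94 mm and grips with 3 to 60 N. Pads are 16 mm wide; open, the fingers measure 119 mm over their backs; the gripper's body (75 mm by 177 mm) begins 78 mm behind the grasp point.
Start: joints at [1.218, 0.417, -0.01, 1.614, 0.005, 1.111, -0.053], TCP at [191.132, -595.037, 224.425] pointing down, gripper open.
Joint ranges: [-2.81, 2.81], [-0.39, 2.02], [-1.27, 1.25], [0.06, 2.57], [-1.19, 4.33], [0.19, 2], [-2.82, 2.82]. Speed limits (rad/s): [1.89, 1.89, 2.39, 2.39, 3.01, 3.01, 3.01].

### API

Orientations are given as a 3x3 rotation matrix whose columns are the frame's x, y, z axes.
In Python, from cell import env gives the robot as it stands.
- The arm moves only by the tool play_rows, never from a script. Its argument "steps" is a list that holds one entry, the list of rows, each a list of 7 numbers: the opening, from 0 (shut) to 1 (fully open), then the shift along the world's x, y, z in cm, then the turn, a rotation vector about the world's x, y, z in degrees. In form: [[[fingers, dx, dy, dz, ax, ay, az], ...]]. A call has 1 to 5 rows; each row shifts and turns the pose as measured when the row begins; what a row does not reach is not made up. A row lasts 1/8 s, in which the tool goes at most 62.5 mm and 10.7 degrees, less where a joint would pass 70% of its speed; a pose out of reach is approached as far as the arm can. A call is refused whole if a number of a shift passes 6.25 or a number of a turn 10.7, either way. A call with a gripper value outside its range is refused whole. The fingers move at their own pace and stop on an object; the grip force is fixed at half the most. Time passes only in rows, so rows that do not move let the fingers close. It gives the time, the measured TCP pose, the force and the opening at its end, in the units of the state.
- env.read_state(): the state, without advancing time (a new reading comes with each control period).
- env.grab_frame(name): name is "side" or "top" or "wrist"; returns a dict with "color" (420x560x3 uint8, red, green, blue), "camera_matrix" (3x3 intrinsics, pixels), "T" (4x4, takes a point from camera to world coordinates). Camera axes: x right, y down, z forward; pixel columns grow to the right and rows downward; lengths in mm; the calibration is good to about 2 mm. A picture is of the moment at which its call begins. There is no depth.
- env.job_done(): hands the job in, once; it reports no verdict.
Trained networks look in the newest picture that a camera, given by its name, has taken for a name from the list of things; names that differ only in an ending like _2 or _b are one class to them, and where a whole thing is asked for, a point or a joint stands for the part that bears it (a point fixed in the world has none). Each returns a list of dicts, best first, with "confidence" (0 to 1); they miss things now and then, are a little off and sometimes report something else, mostly with a low value. They report only what shows in the picture. A call takes as long as a camera call.
- env.spot_in(camera, thing): "xy" ([column, row] in pixels, amid what is visible of it).
- env.cut_out(camera, thing): "region" (420x560 bool, what is visible of it) and "xy" ([column, row] in pixels, amid what is visible of it).
The state is a dict: "time": time; "q": joint angles; "dq": joint speeds; "joint_efforts": joint torques, N m; "eef_pos": TCP position; "tool_rot": TCP orientation; "contact_force": force on the tool from outside, world axes, zero at the start; "wrist_torque": the same for the moment, N m; "gripper_width": opening from 0.0 (shut) to 1.0 (fully open).
Only numpy, scipy, OpenCV 4.12 (cv2) and the standard library are available. Lean on these libraries where they do the work, as an engineer would, in place of code of your own. Each camera call takes 0.05 s, during which the arm holds its last target.

## Working session

There is one attempt and no reset: what is moved stays moved. The work goes in short steps, Python scripts to look and compute and a tool call to move; the robot and the scene stay as the last step left them, time stands still between calls to the robot, and variables do not carry over. Pictures are saved under pics/ and viewed, and the job is handed in when it is done.

Besides the shell and the picture viewer there is one more tool, called after ">>>" by a JSON object that holds its "api" and its "payload", one argument or row to a line. play_rows: Moves the arm, as the interface text tells. Its arguments: {"type":"object","properties":{"steps":{"type":"array","items":{"type":"array","items":{"type":"array","items":{"type":"number"}}}}},"required":["steps"]}

```bash
ls; mkdir -p pics
python3 - <<'E'
from cell import env
import cv2,json
s=env.read_state();print({k:(v if not hasattr(v,'round') else v) for k,v in s.items()}, env.tip_extent)
for c in ["side","top"]:
    f=env.grab_frame(c);cv2.imwrite(f"pics/{c}0.png",f["color"][:,:,::-1]);print(c,f["camera_matrix"],f["T"])
    for t in ["caddy","rack","stamp","tile","jar","caddy_grip","caddy_hook","caddy_lip","rack_face"]:
        print(t,[(r["xy"],r["confidence"]) for r in env.spot_in(c,t)][:2])
E
```

```text
pics
{'time': 0.0, 'q': array([ 1.21850213,  0.41798447, -0.01030884,  1.61412823,  0.00472908,
        1.11068598, -0.05301273]), 'dq': array([ 0.00102015, -0.00253951,  0.00084939, -0.00136303, -0.00028144,
        0.00067446, -0.00083357]), 'joint_efforts': array([-5.49902506e-04, -8.51257253e+01,  6.37926813e-01, -4.25987363e+01,
       -4.89804754e-02,  1.87421992e-02,  1.92868042e-04]), 'eef_pos': array([ 191.01966981, -594.74815519,  223.83801429]), 'tool_rot': array([[-4.67592303e-04,  9.52086810e-01,  3.05827545e-01],
       [ 1.08670296e-03,  3.05827882e-01, -9.52086197e-01],
       [-9.99999300e-01, -1.12844479e-04, -1.17763832e-03]]), 'contact_force': array([-0.00874114,  1.36428643,  0.89470742]), 'wrist_torque': array([-0.00187383, -0.0067469 , -0.04708532]), 'gripper_width': 1.0017935202332633} 19.0
side [[408.41813048   0.         280.10557103]
 [  0.         408.41813048 207.1288308 ]
 [  0.           0.           1.        ]] [[ 9.96768004e-01 -3.15880184e-02  7.38630096e-02  4.70850640e+02]
 [-8.00240581e-02 -4.71111166e-01  8.78436349e-01 -7.39022754e+02]
 [ 7.049
[... 505 characters left out ...]
3902   0.         280.22470676]
 [  0.         415.86683902 214.1386385 ]
 [  0.           0.           1.        ]] [[ 2.35567616e-02 -9.98269687e-01  5.38768180e-02  5.04333052e+02]
 [-9.99170089e-01 -2.17182261e-02  3.44594367e-02 -1.30878825e+01]
 [-3.32297021e-02 -5.46438577e-02 -9.97952822e-01  1.04242820e+03]
 [ 0.00000000e+00  0.00000000e+00  0.00000000e+00  1.00000000e+00]]
caddy [([346.8, 251.4], 0.79), ([302.4, 171.7], 0.7)]
rack [([200.3, 194.8], 0.93)]
stamp [([300.4, 277.2], 0.49)]
tile [([359.9, 163.2], 0.52)]
jar [([361.9, 163.6], 0.64)]
caddy_grip [([351.0, 250.9], 0.74)]
caddy_hook [([352.6, 248.7], 0.87)]
caddy_lip [([349.2, 252.5], 0.76)]
rack_face [([202.2, 195.0], 0.7)]
```

View pics/side0.png

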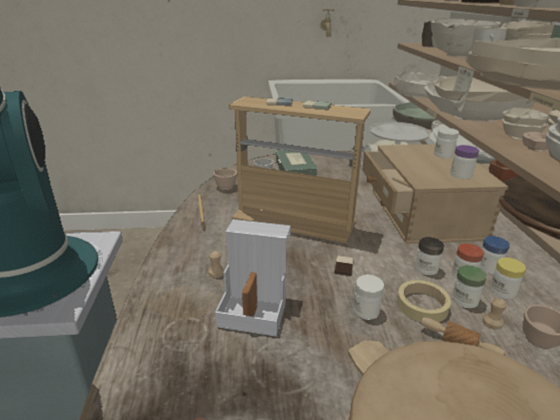

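View pics/top0.png

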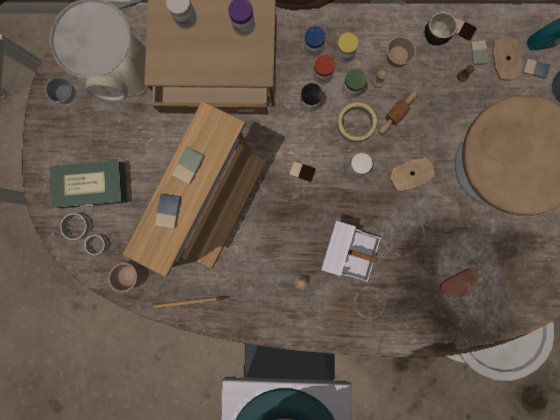

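Run:
```python
import cv2
s=cv2.imread("pics/side0.png");t=cv2.imread("pics/top0.png")
def z(im,x0,y0,w,h,k,n):cv2.imwrite(n,cv2.resize(im[y0:y0+h,x0:x0+w],None,fx=k,fy=k,interpolation=cv2.INTER_CUBIC))
z(s,200,215,100,120,5,"pics/s_c.png");z(s,225,90,150,155,3.8,"pics/s_r.png")
z(t,310,210,80,80,7,"pics/t_c.png");z(t,115,95,155,185,3.2,"pics/t_r.png")
```

```text
(no output)
```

View pics/s_c.png

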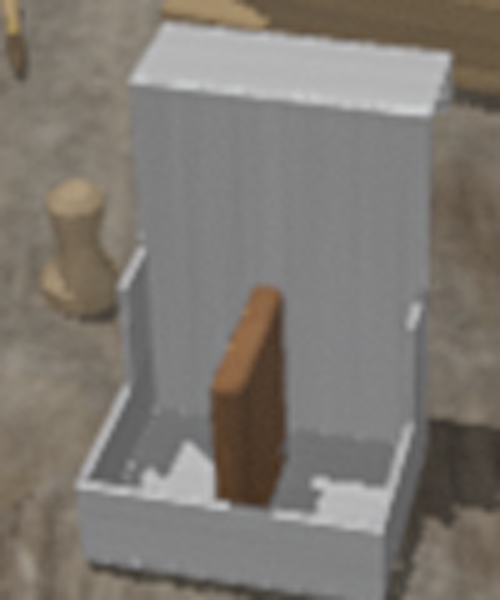

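View pics/s_r.png

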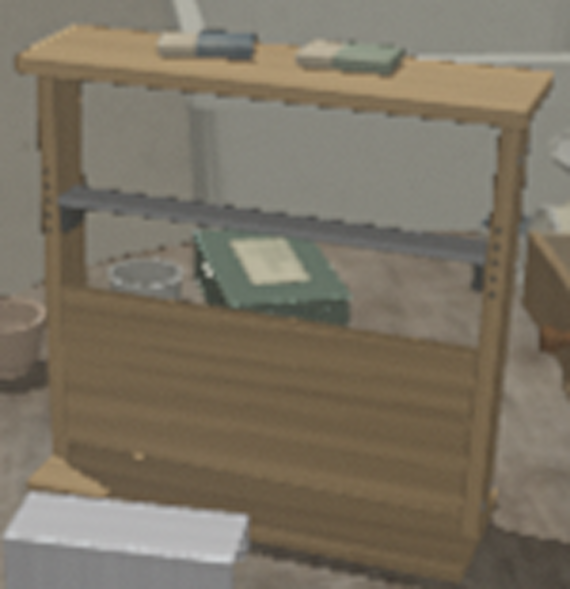

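View pics/t_c.png

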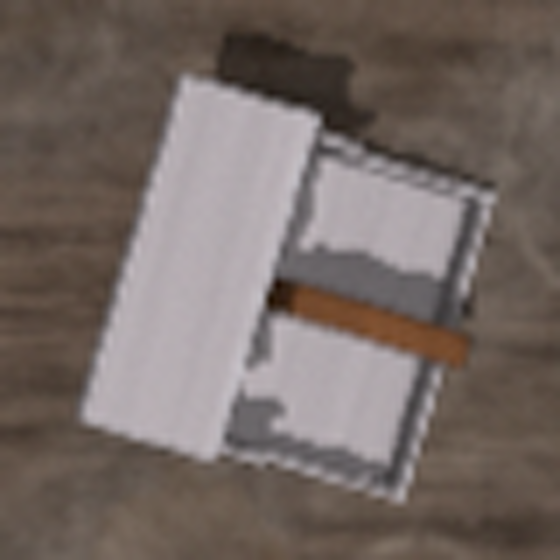

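View pics/t_r.png

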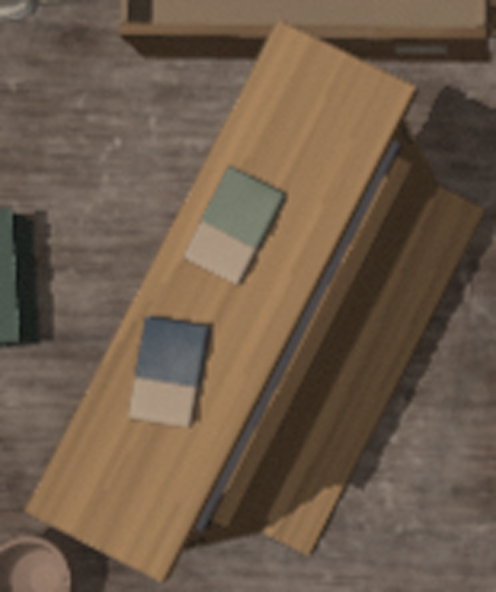

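```bash
cat > fit.py <<'E'
import numpy as np
from scipy.optimize import least_squares
from cell import env
CAM={}
def cams():
    for c in ["side","top"]:
        f=env.grab_frame(c);CAM[c]=(f["camera_matrix"],np.linalg.inv(f["T"]))
def proj(c,P):
    K,Ti=CAM[c];p=Ti[:3,:3]@P+Ti[:3,3];p=K@p;return p[:2]/p[2]
def M(x,y,a,p):
    c,s=np.cos(a),np.sin(a);return np.array([x+c*p[0]-s*p[1],y+s*p[0]+c*p[1],p[2]])
E
cat > f1.py <<'E'
from fit import *
cams()
def px(u,v,x0,y0,k):return np.array([x0+(u+.5)/k-.5,y0+(v+.5)/k-.5])
S=lambda u,v:px(u,v,200,215,5);T=lambda u,v:px(u,v,310,210,7)
caddy=[("side",S(133,85),(38,55,153)),("side",S(432,113),(38,-55,153)),("side",S(163,25),(81.5,55,153)),("side",S(452,55),(81.5,-55,153)),
("side",S(88,563),(-42,55,0)),("side",S(385,600),(-42,-55,0)),("side",S(80,487),(-42,55,35)),("side",S(383,527),(-42,-55,35)),
("top",T(185,73),(81.5,-55,153)),("top",T(80,420),(81.5,55,153)),("top",T(322,115),(38,-55,153)),("top",T(215,460),(38,55,153)),("top",T(495,187),(-42,-55,35)),("top",T(408,500),(-42,55,35))]
def run(obs,x0,n,f):
    def r(v):return np.concatenate([proj(c,M(v[0],v[1],v[2],f(v,p)))-uv for c,uv,p in obs])
    s=least_squares(r,x0,loss='soft_l1');print(np.round(s.x,3),np.degrees(s.x[2]));
    R=r(s.x).reshape(-1,2)
    for o,e in zip(obs,R):print(o[0],o[2],e.round(1))
    return s.x
run(caddy,[380,-150,1.5],3,lambda v,p:p)
S=lambda u,v:px(u,v,225,90,3.8);T=lambda u,v:px(u,v,115,95,3.2)
rack=[("side",S(20,72),(-25,152,285)),("side",S(527,122),(-25,-152,285)),("side",S(65,288),(-10,140,140)),("side",S(478,350),(-10,-140,140)),
("top",T(415,90),(-25,-152,'s')),("top",T(163,582),(-25,152,'s')),("top",T(487,207),(-50,-152,12)),("top",T(312,553),(-50,152,12)),
("side",S(62,205),(-10,140,'h')),("side",S(490,258),(-10,-140,'h')),("side",S(90,190),(21,140,'h')),("side",S(488,240),(21,-140,'h'))]
run(rack,[500,200,1.2,297,200],5,lambda v,p:(p[0],p[1],v[3] if p[2]=='s' else v[4] if p[2]=='h' else p[2]))
E
python3 f1.py
```

```text
[ 468.612 -163.711    1.303] 74.64438359909276
side (38, 55, 153) [-1.  -0.1]
side (38, -55, 153) [-0.   0.9]
side (81.5, 55, 153) [-0. -0.]
side (81.5, -55, 153) [ 0.1 -0.1]
side (-42, 55, 0) [-0.8  0.3]
side (-42, -55, 0) [0.1 1.9]
side (-42, 55, 35) [-0.5  0.6]
side (-42, -55, 35) [0.6 1.4]
top (81.5, -55, 153) [-0.9 -0.4]
top (81.5, 55, 153) [-0.5 -0.3]
top (38, -55, 153) [-0.8 -0.5]
top (38, 55, 153) [-0. -0.]
top (-42, -55, 35) [-0.5  0.1]
top (-42, 55, 35) [-0.8 -0.5]
[582.061 170.165   1.125 305.602 201.931] 64.48250476716152
side (-25, 152, 285) [1.1 1.3]
side (-25, -152, 285) [-2.5  2.7]
side (-10, 140, 140) [-0.9  0.7]
side (-10, -140, 140) [0.2 1.8]
top (-25, -152, 's') [-0.6 -0.5]
top (-25, 152, 's') [ 0.4 -3.1]
top (-50, -152, 12) [-0.1 -0.4]
top (-50, 152, 12) [-1.   0.2]
side (-10, 140, 'h') [-1.1 -0.9]
side (-10, -140, 'h') [-0.5  0.8]
side (21, 140, 'h') [-3.1 -0.8]
side (21, -140, 'h') [2.8 1. ]
```

```bash
cat > f2.py <<'E'
import io,contextlib
with contextlib.redirect_stdout(io.StringIO()): exec(open('f1.py').read())
# joint: caddy(3) rack(3) shelf top, rail h, shelf halfwidth, side bias(2), top bias(2)
def f(v,p):
    return (p[0],np.sign(p[1])*v[8] if abs(p[1])==152 and p[0]==-25 else p[1], v[6] if p[2]=='s' else v[7] if p[2]=='h' else p[2])
def r(v):
    o=[]
    for c,uv,p in caddy:o.append(proj(c,M(*v[:3],p))+(v[9:11] if c=='side' else v[11:13])-uv)
    for c,uv,p in rack:
        e=proj(c,M(*v[3:6],f(v,p)))+(v[9:11] if c=='side' else v[11:13])-uv
        if p[2]=='h': e[0]*=.05
        o.append(e)
    return np.concatenate(o+[v[9:13]/1.0])
s=least_squares(r,[468,-163,1.3,582,170,1.12,300,200,155,0,0,0,0],loss='soft_l1',f_scale=.7)
print(s.x.round(3),np.degrees(s.x[[2,5]]))
R=r(s.x)[:-4].reshape(-1,2)
for o,e in zip(caddy+rack,R):print(o[0],o[2],e.round(1))
J=s.jac;print("std",np.sqrt(np.diag(np.linalg.inv(J.T@J)))*.7)
np.save('fit.npy',s.x)
import cv2
v=s.x
for c in ['side','top']:
    im=cv2.imread(f'pics/{c}0.png');k=4
    x0,y0,x1,y1=(200,95,385,345) if c=='side' else (115,95,400,290)
    if c=='side':k=2.4
    else:k=2.8
    im=cv2.resize(im[y0:y1,x0:x1],None,fx=k,fy=k,interpolation=cv2.INTER_CUBIC)
    def L(pose,a,b,col):
        q=[((proj(c,M(*pose,p))+(v[9:11] if c=='side' else v[11:13])-[x0,y0]+.5)*k-.5)*16 for p in (a,b)]
        cv2.line(im,*[tuple(int(i) for i in t) for t in q],col,1,cv2.LINE_AA,4)
    def Q(pose,x,z,y,col): L(pose,(x,-y,z),(x,y,z),col)
    for x,z in [(38,153),(81.5,153),(-42,0),(-42,35),(38,4)]:Q(v[:3],x,z,55,(0,0,255))
    for y in (-55,55):L(v[:3],(-42,y,35),(38,y,35),(0,0,255));L(v[:3],(38,y,0),(38,y,153),(0,0,255))
    for a,b in [((-39,6,85),(21,6,85)),((-39,-6,85),(21,-6,85))]:L(v[:3],a,b,(0,255,255))
    for x,z,y in [(-10,v[7],140),(21,v[7],140),(-10,140,140),(-10,25,140),(-25,285,v[8]),(-25,v[6],v[8]),(-50,12,152),(-50,0,152)]:Q(v[3:6],x,z,y,(0,255,0))
    cv2.imwrite(f'pics/ov_{c}.png',im)
E
python3 f2.py
```

```text
[ 4.67901e+02 -1.63054e+02  1.30400e+00  5.81121e+02  1.73119e+02
  1.13000e+00  2.96537e+02  1.99698e+02  1.56535e+02  6.82000e-01
 -5.27000e-01  9.16000e-01  8.80000e-02] [74.69189721 64.76780985]
side (38, 55, 153) [-0.8 -0.8]
side (38, -55, 153) [0.2 0.2]
side (81.5, 55, 153) [ 0.3 -0.7]
side (81.5, -55, 153) [ 0.3 -0.8]
side (-42, 55, 0) [-0.5 -0.4]
side (-42, -55, 0) [0.4 1. ]
side (-42, 55, 35) [-0.2 -0.1]
side (-42, -55, 35) [0.9 0.6]
top (81.5, -55, 153) [-0.3  0. ]
top (81.5, 55, 153) [0.1 0.1]
top (38, -55, 153) [-0.2 -0.1]
top (38, 55, 153) [0.6 0.4]
top (-42, -55, 35) [0.2 0.4]
top (-42, 55, 35) [-0.1 -0.1]
side (-25, 152, 285) [-0.5  0.4]
side (-25, -152, 285) [-0.3  1.9]
side (-10, 140, 140) [-0.7 -0.1]
side (-10, -140, 140) [0.2 0.6]
top (-25, -152, 's') [ 0. -1.]
top (-25, 152, 's') [ 0.4 -0.6]
top (-50, -152, 12) [-0.6 -0.2]
top (-50, 152, 12) [-0.9  0.7]
side (-10, 140, 'h') [-0.  -0.9]
side (-10, -140, 'h') [-0.   0.6]
side (21, 140, 'h') [-0.1 -0.8]
side (21, -140, 'h') [0.1 0.8]
std [1.25927387e+00 1.73228804e+00 6.49670886e-03 1.56465079e+00
 2.67969965e+00 5.90696539e-03 8.21755189e+00 1.80715486e+00
 1.35125653e+00 6.83499500e-01 5.51871239e-01 8.25220877e-01
 5.65637579e-01]
```

```bash
sleep 1
```

```text
(no output)
```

View pics/ov_side.png

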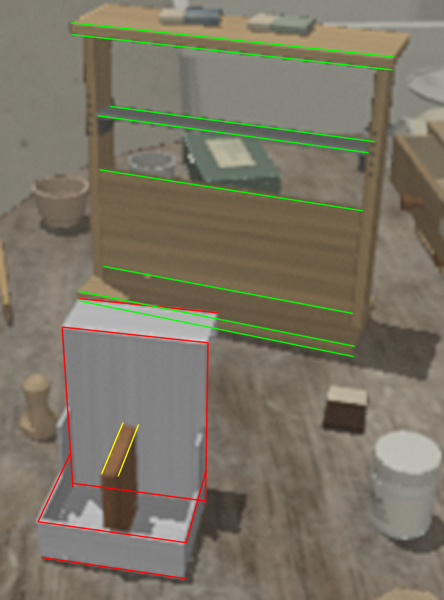

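View pics/ov_top.png

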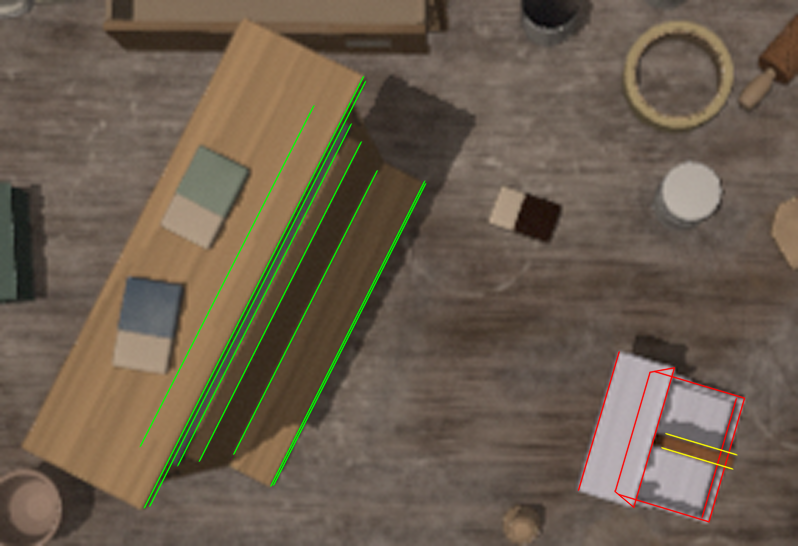

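```bash
cat > h.py <<'E'
import numpy as np
from scipy.spatial.transform import Rotation as R
from cell import env
v=np.load('fit.npy')
def Rz(a):return R.from_euler('z',a).as_matrix()
def tool(yaw,lean):  # lean deg: tool axis toward +x of frame
    c=Rz(yaw);L=np.radians(lean)
    x=c@[np.sin(L),0,-np.cos(L)];z=-c[:,1];return np.stack([x,np.cross(z,x),z],1)
def delta(p,Rt,n=1,show=True):
    s=env.read_state();d=(np.array(p)-s['eef_pos'])/10
    rv=np.degrees(R.from_matrix(Rt@s['tool_rot'].T).as_rotvec())
    print('t',round(s['time'],2),'pos',s['eef_pos'].round(1),'F',s['contact_force'].round(1),'w',round(s['gripper_width'],3))
    print('d cm',d.round(2),'rot',rv.round(2),'| per row of',n,(d/n).round(2),(rv/n).round(2))
cy=v[2];cp=np.array([v[0],v[1],0]);ry=v[5];rp=np.array([v[3],v[4],0])
grip=cp+Rz(cy)@[-3,0,70]
E
python3 - <<'E'
from h import *
T=tool(cy,45);print(grip)
delta(grip-T[:,0]*110+[0,0,50],T,10)
E
```

```text
[ 467.10892669 -165.94794549   70.        ]
t 1.2 pos [ 191.1 -595.1  224.5] F [-0.1 -0.1 -0.3] w 1.001
d cm [25.54 35.41 -2.67] rot [ 33.82 -32.38  53.83] | per row of 10 [ 2.55  3.54 -0.27] [ 3.38 -3.24  5.38]
```

>>> {"api": "play_rows", "payload": {
  "steps": [
    [[0.6,2.5,3.5,0,3.4,-3.2,5.4],[0.6,2.5,3.5,0,3.4,-3.2,5.4],[0.6,2.5,3.5,0,3.4,-3.2,5.4],[0.6,2.5,3.5,0,3.4,-3.2,5.4],[0.6,2.5,3.5,0,3.4,-3.2,5.4]]
  ]
}}

```text
time: 1.82
eef_pos: [318.2, -416.1, 225.3]
tool_rot: [[0.198, 0.656, 0.728], [0.35, 0.647, -0.678], [-0.916, 0.389, -0.102]]
contact_force: [0.2, 0.1, -0.3]
gripper_width: 0.599
```

>>> {"api": "play_rows", "payload": {
  "steps": [
    [[0.6,2.5,3.5,0,3.4,-3.2,5.4],[0.6,2.5,3.5,0,3.4,-3.2,5.4],[0.6,2.5,3.5,0,3.4,-3.2,5.4],[0.6,2.5,3.5,0,3.4,-3.2,5.4],[0.6,2.5,3.5,0,3.4,-3.2,5.4]]
  ]
}}

```text
time: 2.45
eef_pos: [446.3, -236.5, 226.5]
tool_rot: [[0.176, 0.158, 0.972], [0.697, 0.676, -0.237], [-0.695, 0.719, 0.009]]
contact_force: [0.1, -0.3, -0.2]
gripper_width: 0.602
```

Run:
```python
from h import *
T=tool(cy,45)
delta(grip-T[:,0]*100,T,4)
print(env.read_state()['q'].round(2))
```

```text
t 2.45 pos [ 446.3 -236.5  226.5] F [ 0.1 -0.3 -0.2] w 0.602
d cm [ 0.22  0.23 -8.57] rot [-0.83  0.75 -1.61] | per row of 4 [ 0.05  0.06 -2.14] [-0.21  0.19 -0.4 ]
[ 1.18  0.52 -0.48  1.75 -0.48  1.35  0.68]
```

>>> {"api": "play_rows", "payload": {
  "steps": [
    [[0.6,0.05,0.06,-2.2,-0.2,0.2,-0.4],[0.6,0.05,0.06,-2.2,-0.2,0.2,-0.4],[0.6,0.05,0.06,-2.2,-0.2,0.2,-0.4],[0.6,0.05,0.06,-2.0,-0.2,0.2,-0.4],[0.6,0,0,0,0,0,0]]
  ]
}}

```text
time: 3.08
eef_pos: [449.9, -231.7, 137.7]
tool_rot: [[0.184, 0.183, 0.966], [0.685, 0.681, -0.26], [-0.705, 0.709, -0.0]]
contact_force: [-0.1, 0.1, 0.8]
gripper_width: 0.599
```

Run:
```python
from h import *
import cv2
T=tool(cy,45)
delta(grip,T,5)
for c in ['wrist','side']:
    f=env.grab_frame(c);cv2.imwrite(f'pics/{c}1.png',f['color'][:,:,::-1])
```

```text
t 3.08 pos [ 449.9 -231.7  137.7] F [-0.1  0.1  0.8] w 0.599
d cm [ 1.72  6.57 -6.77] rot [-0.14  0.03 -0.27] | per row of 5 [ 0.34  1.31 -1.35] [-0.03  0.01 -0.05]
```

View pics/wrist1.png

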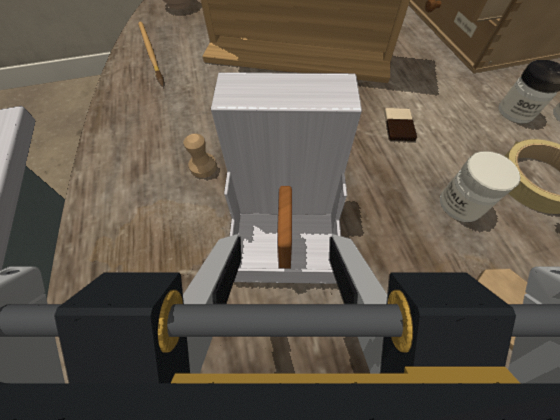

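View pics/side1.png

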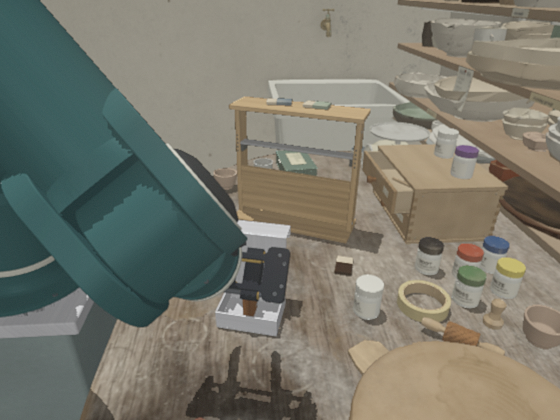

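>>> {"api": "play_rows", "payload": {
  "steps": [
    [[0.6,0.34,1.3,-1.35,0,0,0],[0.6,0.34,1.3,-1.35,0,0,0],[0.6,0.34,1.3,-1.35,0,0,0],[0.6,0.34,1.3,-1.35,0,0,-0.2],[0.6,0.34,1.3,-1.3,0,0,0]]
  ]
}}

```text
time: 3.8
eef_pos: [470.1, -169.1, 75.5]
tool_rot: [[0.194, 0.182, 0.964], [0.677, 0.686, -0.265], [-0.71, 0.704, 0.01]]
contact_force: [0.3, -0.2, -0.8]
gripper_width: 0.601
```

>>> {"api": "play_rows", "payload": {
  "steps": [
    [[0.6,0,0,0,0,0,0],[0.3,0,0,0,0,0,0]]
  ]
}}

```text
time: 4.05
eef_pos: [470.6, -169.5, 76.7]
tool_rot: [[0.194, 0.18, 0.964], [0.677, 0.687, -0.264], [-0.71, 0.704, 0.011]]
contact_force: [0.3, -0.0, -1.1]
gripper_width: 0.529
```

Run:
```python
from h import *
import cv2
T=tool(cy,45)
delta(grip,T,5)
for c in ['wrist']:
    f=env.grab_frame(c);cv2.imwrite(f'pics/{c}2.png',f['color'][:,:,::-1])
```

```text
t 4.05 pos [ 470.6 -169.5   76.7] F [ 0.3 -0.  -1.1] w 0.529
d cm [-0.35  0.36 -0.67] rot [0.39 0.54 0.03] | per row of 5 [-0.07  0.07 -0.13] [0.08 0.11 0.01]
```

View pics/wrist2.png

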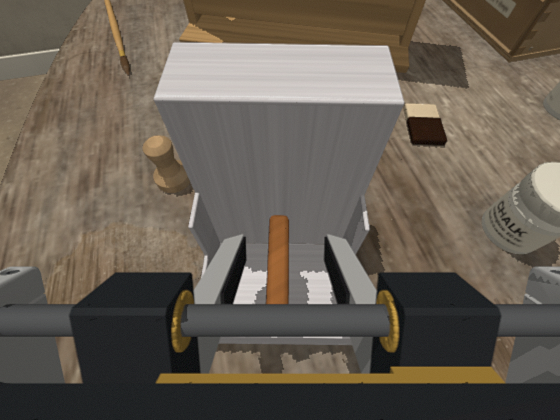

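>>> {"api": "play_rows", "payload": {
  "steps": [
    [[0.4,-0.35,0.36,-0.67,0.4,0.5,0],[0.3,0,0,0,0,0,0],[0.1,0,0,0,0,0,0],[0,0,0,0,0,0,0],[0,0,0,0,0,0,0]]
  ]
}}

```text
time: 4.72
eef_pos: [467.0, -167.0, 70.2]
tool_rot: [[0.189, 0.187, 0.964], [0.681, 0.682, -0.266], [-0.707, 0.707, 0.001]]
contact_force: [0.3, 1.0, -1.6]
gripper_width: 0.129
```

>>> {"api": "play_rows", "payload": {
  "steps": [
    [[0,0,0,0,0,0,0],[0,0,0,0,0,0,0]]
  ]
}}

```text
time: 4.97
eef_pos: [467.0, -167.1, 70.2]
tool_rot: [[0.189, 0.187, 0.964], [0.681, 0.682, -0.266], [-0.707, 0.707, 0.001]]
contact_force: [0.8, 0.4, -1.5]
gripper_width: 0.125
```

Run:
```python
from h import *
T=tool(cy,45)
delta(grip,T,5)
```

```text
t 4.97 pos [ 467.  -167.1   70.2] F [ 0.8  0.4 -1.5] w 0.125
d cm [ 0.01  0.11 -0.02] rot [0.04 0.05 0.11] | per row of 5 [ 0.    0.02 -0.  ] [0.01 0.01 0.02]
```

>>> {"api": "play_rows", "payload": {
  "steps": [
    [[0,0,0,1,0,0,0],[0,0,0,2,0,0,0],[0,0,0,3,0,0,0],[0,0,0,3,0,0,0],[0,0,0,2,0,0,0]]
  ]
}}

```text
time: 5.6
eef_pos: [466.3, -166.4, 186.8]
tool_rot: [[0.187, 0.187, 0.964], [0.681, 0.683, -0.265], [-0.708, 0.706, 0.0]]
contact_force: [0.4, 1.0, -3.1]
gripper_width: 0.124
```

```bash
cat >> h.py <<'E'
tcp_c=Rz(cy).T@(np.array([467.0,-167.1,70.2])-cp)
GR=Rz(cy).T@tool(cy,45)
RAILH=v[7]
off=np.zeros(3) # correction, rack axes
def tgt(X,Z,th,y=0):
    """TCP pose so that hook corner is at (X,Z) rel. rail top front corner, tip th deg"""
    Rc=Rz(ry)@R.from_euler('y',th,degrees=True).as_matrix()
    c=rp+Rz(ry)@(np.array([-10+X,y,RAILH+Z])+off)
    return c+Rc@(tcp_c-[42,0,150]),Rc@GR
E
python3 - <<'E'
from h import *
import cv2
print(tcp_c)
delta(*tgt(-90,50,38),8)
for c in ['wrist','side']:
    f=env.grab_frame(c);cv2.imwrite(f'pics/{c}3.png',f['color'][:,:,::-1])
E
```

```text
[-4.1399374 -0.1990913 70.2      ]
t 5.6 pos [ 466.3 -166.4  186.8] F [ 0.4  1.  -3.1] w 0.124
d cm [ 3.6  17.16  2.84] rot [-35.61  13.19  -9.5 ] | per row of 8 [0.45 2.15 0.35] [-4.45  1.65 -1.19]
```

View pics/side3.png

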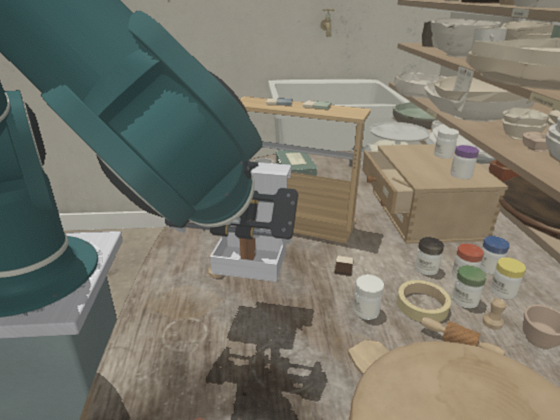

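View pics/wrist3.png

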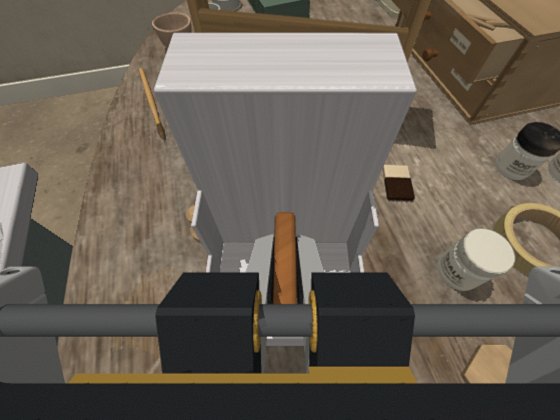

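>>> {"api": "play_rows", "payload": {
  "steps": [
    [[0,0.4,1.7,0.6,-4.0,1.5,-1.1],[0,0.4,1.7,0.6,-4.0,1.5,-1.1],[0,0.4,1.7,0.5,-4.0,1.5,-1.1],[0,0.4,1.7,0.3,-4.0,1.5,-1.1],[0,0.4,1.7,0.3,-4.0,1.5,-1.1]]
  ]
}}

```text
time: 6.32
eef_pos: [485.2, -81.0, 209.0]
tool_rot: [[0.131, 0.343, 0.93], [0.367, 0.855, -0.367], [-0.921, 0.39, -0.013]]
contact_force: [0.9, 0.1, -3.4]
gripper_width: 0.127
```

>>> {"api": "play_rows", "payload": {
  "steps": [
    [[0,0.4,1.7,0.2,-4.0,1.5,-1.1],[0,0.4,1.7,0.2,-4.0,1.5,-1.1],[0,0.4,1.7,0.1,-4.0,1.5,-1.1],[0,0.3,1.6,0.1,-3.6,1.2,-0.8],[0,0,0,0,0,0,0]]
  ]
}}

```text
time: 6.95
eef_pos: [498.6, -8.7, 214.6]
tool_rot: [[0.048, 0.43, 0.902], [0.088, 0.897, -0.432], [-0.995, 0.1, 0.006]]
contact_force: [-0.9, 0.1, -2.8]
gripper_width: 0.125
```

Run:
```python
from h import *
import cv2
delta(*tgt(-90,50,38),2)
for c in ['wrist','side','top']:
    f=env.grab_frame(c);cv2.imwrite(f'pics/{c}4.png',f['color'][:,:,::-1])
    if c=='wrist':np.savez('w4',K=f['camera_matrix'],T=f['T']);print(f['T'],f['camera_matrix'])
print(env.read_state()['q'].round(2))
```

```text
t 6.95 pos [498.6  -8.7 214.6] F [-0.9  0.1 -2.8] w 0.125
d cm [0.36 1.4  0.06] rot [ 1.27 -0.24  0.38] | per row of 2 [0.18 0.7  0.03] [ 0.63 -0.12  0.19]
[[ 9.02247934e-01 -4.27289127e-01 -5.80746685e-02  5.20528551e+02]
 [-4.31176948e-01 -8.92093346e-01 -1.35114400e-01  4.07664996e+01]
 [ 5.92488879e-03  1.46947147e-01 -9.89126600e-01  3.81433213e+02]
 [ 0.00000000e+00  0.00000000e+00  0.00000000e+00  1.00000000e+00]] [[298.21327441   0.         284.72615719]
 [  0.         298.21327441 209.28766263]
 [  0.           0.           1.        ]]
[ 0.48  0.21 -0.52  1.95  0.02  0.95 -0.49]
```

View pics/side4.png

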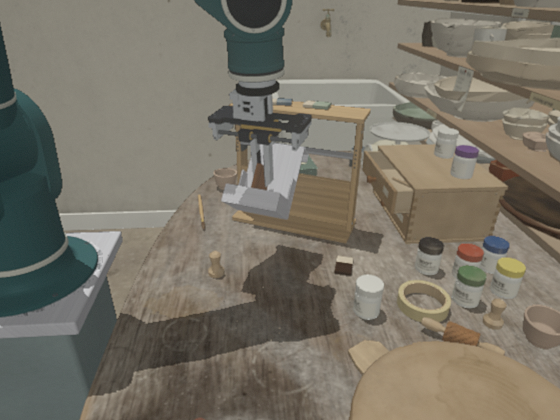

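View pics/top4.png

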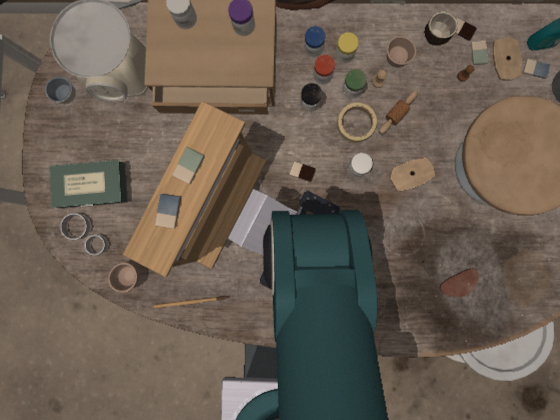

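View pics/wrist4.png

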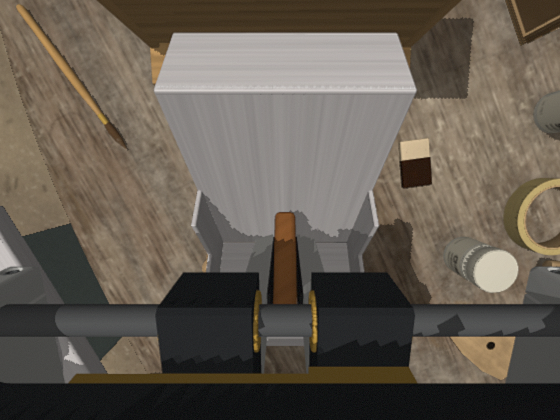

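Run:
```python
import cv2
t=cv2.imread("pics/wrist4.png")
a=cv2.resize(t[20:110,140:240],None,fx=4,fy=4,interpolation=cv2.INTER_CUBIC)
b=cv2.resize(t[20:110,340:440],None,fx=4,fy=4,interpolation=cv2.INTER_CUBIC)
import numpy as np
c=cv2.resize(t[200:245,190:390],None,fx=4,fy=4,interpolation=cv2.INTER_CUBIC)
cv2.imwrite("pics/w4z.png",np.vstack([np.hstack([a,b]),c]))
```

```text
(no output)
```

View pics/w4z.png

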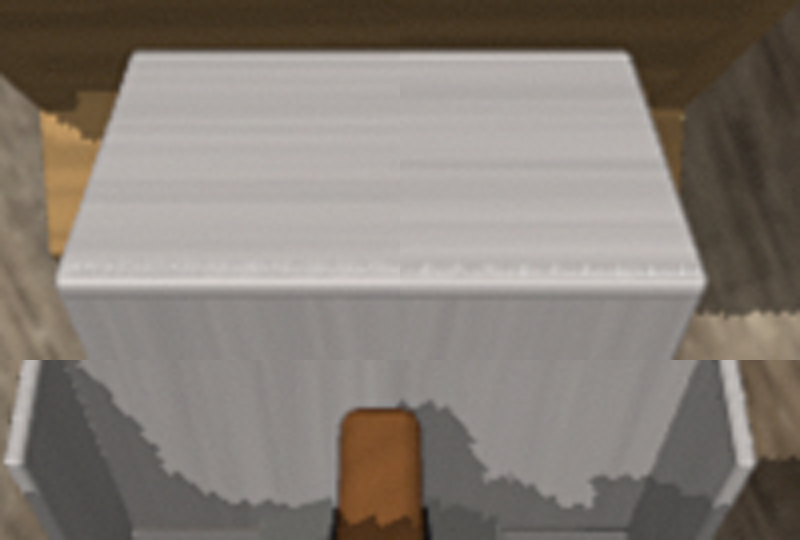

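```bash
cat > wf.py <<'E'
from h import *
import cv2
def wfit(uv,P,K,T):
    ok,rv,t=cv2.solvePnP(np.array(P,float),np.array(uv,float),K,None,flags=cv2.SOLVEPNP_ITERATIVE)
    Rc=cv2.Rodrigues(rv)[0];e=(cv2.projectPoints(np.array(P,float),rv,t,K,None)[0][:,0]-uv).round(1)
    return T[:3,:3]@Rc, T[:3,:3]@t[:,0]+T[:3,3], e
E
python3 - <<'E'
from wf import *
d=np.load('w4.npz')
uv=[(154.5,91.6),(416.2,91.1),(173.4,32.4),(397,32.4),(275,212.6),(295.2,212.6)]
P=[(38,55,153),(38,-55,153),(81.5,55,153),(81.5,-55,153),(21,6,85),(21,-6,85)]
Rw,p,e=wfit(uv,P,d['K'],d['T'])
print(e)
s=env.read_state()
print('tcp in caddy',Rw.T@(s['eef_pos']-p), 'assumed',tcp_c)
print('rot diff (caddy axes)',R.from_matrix(Rw.T@s['tool_rot']@GR.T).as_rotvec(degrees=True))
# hook corner world: measured vs assumed
m=p+Rw@[42,0,150]; a=s['eef_pos']+s['tool_rot']@GR.T@(np.array([42,0,150])-tcp_c)
print('hook meas-assumed in rack axes',Rz(ry).T@(m-a))
print('tip',np.degrees(np.arcsin(-Rw[2,0])),'yaw',np.degrees(np.arctan2(Rw[1,1],Rw[0,1]))-90,'rackyaw',np.degrees(ry),'roll',np.degrees(np.arcsin(Rw[2,1])))
E
```

```text
[[-1.6 -0.3]
 [ 1.5  0. ]
 [-0.2  1.7]
 [ 0.1  1.5]
 [-0.1 -1.7]
 [ 0.3 -1.7]]
tcp in caddy [-4.85430372 -1.364705   68.38283577] assumed [-4.1399374 -0.1990913 70.2      ]
rot diff (caddy axes) [ 0.25590893 -0.70340678 -0.26036917]
hook meas-assumed in rack axes [ 2.11697583  1.72010471 -0.13510126]
tip 39.9168881267022 yaw 64.4994584350988 rackyaw 64.76780985466094 roll -0.3231603020668592
```

Run:
```python
from h import *
delta(*tgt(-8,50,38),5)
```

```text
t 7.1 pos [498.4 -11.7 214.3] F [-0.8 -0.4 -4. ] w 0.125
d cm [3.88 9.11 0.09] rot [ 1.22 -0.26  0.64] | per row of 5 [0.78 1.82 0.02] [ 0.24 -0.05  0.13]
```

>>> {"api": "play_rows", "payload": {
  "steps": [
    [[0,0.8,1.8,0,0.3,-0.1,0.2],[0,0.8,1.8,0,0.3,-0.1,0.1],[0,0.8,1.8,0,0.3,0,0.1],[0,0.8,1.8,0.1,0.2,0,0.1],[0,0.7,1.9,0,0.1,0,0.1]]
  ]
}}

```text
time: 7.72
eef_pos: [538.7, 79.9, 214.4]
tool_rot: [[0.05, 0.431, 0.901], [0.113, 0.894, -0.434], [-0.992, 0.124, -0.004]]
contact_force: [-0.3, -0.8, -3.5]
gripper_width: 0.127
```

>>> {"api": "play_rows", "payload": {
  "steps": [
    [[0,0,0,0,0,0,0],[0,0,0,0,0,0,0]]
  ]
}}

```text
time: 7.98
eef_pos: [538.9, 81.0, 213.9]
tool_rot: [[0.049, 0.43, 0.901], [0.115, 0.894, -0.433], [-0.992, 0.125, -0.005]]
contact_force: [0.7, 0.9, -2.7]
gripper_width: 0.124
```

```bash
cat >> h.py <<'E'
def where():
    """hook corner rel rail corner + tip from the measured TCP"""
    s=env.read_state();Rc=s['tool_rot']@GR.T
    m=s['eef_pos']+Rc@(np.array([42,0,150])-tcp_c)
    q=Rz(ry).T@(m-rp)-[-10,0,RAILH]-off
    Q=Rz(ry).T@Rc
    print('X,y,Z',q.round(1),'tip/roll/yaw',np.degrees([np.arcsin(-Q[2,0]),np.arcsin(Q[2,1]),np.arcsin(-Q[0,1])]).round(2),'F rack',(Rz(ry).T@s['contact_force']).round(1),'M',(Rz(ry).T@s['wrist_torque']).round(2))
E
python3 - <<'E'
from h import *
import cv2
delta(*tgt(-8,50,38),1); where()
for c in ['side','top']:
    f=env.grab_frame(c);cv2.imwrite(f'pics/{c}5.png',f['color'][:,:,::-1])
E
```

```text
t 7.97 pos [538.9  81.  213.9] F [ 0.7  0.9 -2.7] w 0.124
d cm [-0.17 -0.15  0.13] rot [-0.28 -0.2   0.42] | per row of 1 [-0.17 -0.15  0.13] [-0.28 -0.2   0.42]
X,y,Z [-6.  -1.7 48.9] tip/roll/yaw [37.83  0.31 -0.42] F rack [ 1.1 -0.2 -2.7] M [-0.09  0.22 -0.01]
```

View pics/side5.png

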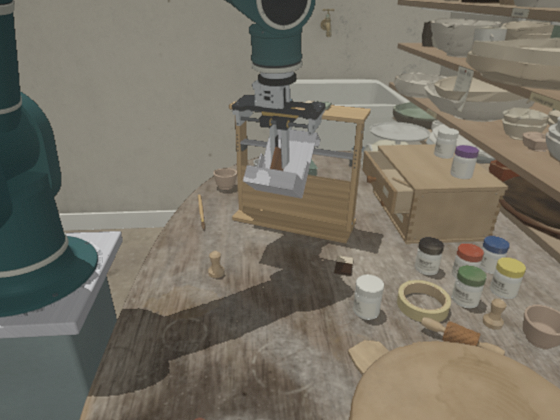

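>>> {"api": "play_rows", "payload": {
  "steps": [
    [[0,0,0,-0.5,-0.2,-0.1,0.3],[0,0,0,-0.3,0,0,0]]
  ]
}}

```text
time: 8.32
eef_pos: [538.9, 80.0, 205.7]
tool_rot: [[0.051, 0.426, 0.903], [0.111, 0.896, -0.429], [-0.993, 0.122, -0.001]]
contact_force: [-1.4, -1.7, 1.1]
gripper_width: 0.128
```

>>> {"api": "play_rows", "payload": {
  "steps": [
    [[0,0,0,-0.2,0,0,0]]
  ]
}}

```text
time: 8.45
eef_pos: [538.9, 79.8, 203.7]
tool_rot: [[0.051, 0.426, 0.903], [0.111, 0.896, -0.43], [-0.993, 0.122, -0.001]]
contact_force: [-2.2, -1.7, 1.4]
gripper_width: 0.124
```

Run:
```python
from h import *
where()
```

```text
X,y,Z [-6.9 -1.8 38.5] tip/roll/yaw [37.99  0.06 -0.2 ] F rack [-2.5  1.3  1.4] M [0.21 0.06 0.15]
```

Run:
```python
from h import *
import cv2
where()
f=env.grab_frame('wrist');cv2.imwrite(f'pics/wrist6.png',f['color'][:,:,::-1])
t=f['color'][:,:,::-1]
a=cv2.resize(t[20:110,140:240],None,fx=4,fy=4,interpolation=cv2.INTER_CUBIC)
b=cv2.resize(t[20:110,340:440],None,fx=4,fy=4,interpolation=cv2.INTER_CUBIC)
c=cv2.resize(t[200:245,190:390],None,fx=4,fy=4,interpolation=cv2.INTER_CUBIC)
cv2.imwrite("pics/w6z.png",np.vstack([np.hstack([a,b]),c]))
where()
```

```text
X,y,Z [-6.9 -1.8 38.5] tip/roll/yaw [37.99  0.06 -0.2 ] F rack [-2.5  1.3  1.4] M [0.21 0.06 0.15]
X,y,Z [-7.  -1.7 38.2] tip/roll/yaw [37.99  0.08 -0.21] F rack [-2.8  0.9  0.1] M [ 0.05 -0.    0.06]
```

View pics/w6z.png

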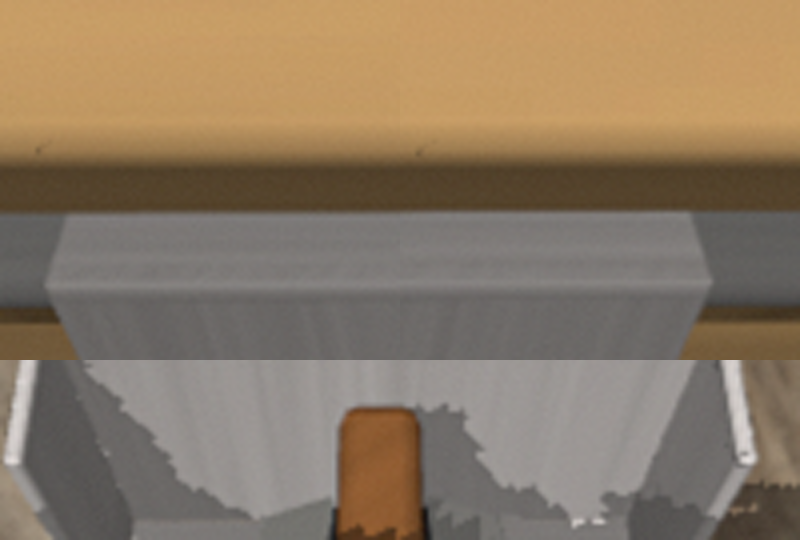

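View pics/wrist6.png

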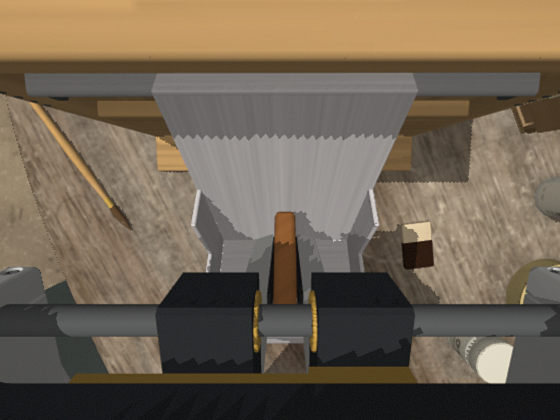

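>>> {"api": "play_rows", "payload": {
  "steps": [
    [[0,-0.1,-0.2,0.5,0,0,0],[0,-0.1,-0.2,0.5,0,0,0],[0,0,0,0,0,0,0]]
  ]
}}

```text
time: 8.88
eef_pos: [536.6, 75.5, 214.2]
tool_rot: [[0.051, 0.426, 0.903], [0.111, 0.896, -0.429], [-0.993, 0.122, -0.001]]
contact_force: [-0.1, 0.0, -3.0]
gripper_width: 0.128
```

```bash
cat > look.py <<'E'
import sys
from h import *
import cv2
n=sys.argv[1]
where()
f=env.grab_frame('wrist');t=np.ascontiguousarray(f['color'][:,:,::-1]);cv2.imwrite(f'pics/wrist{n}.png',t)
np.savez('w'+n,K=f['camera_matrix'],T=f['T'])
a=cv2.resize(t[20:110,140:240],None,fx=4,fy=4,interpolation=cv2.INTER_CUBIC)
b=cv2.resize(t[20:110,340:440],None,fx=4,fy=4,interpolation=cv2.INTER_CUBIC)
c=cv2.resize(t[185:245,190:390],None,fx=4,fy=4,interpolation=cv2.INTER_CUBIC)
cv2.imwrite(f"pics/w{n}z.png",np.vstack([np.hstack([a,b]),c]))
where()
E
python3 look.py 7
```

```text
X,y,Z [-11.8  -1.5  49. ] tip/roll/yaw [38.    0.08 -0.2 ] F rack [-0.   0.1 -3. ] M [-0.07  0.15  0.  ]
X,y,Z [-11.8  -1.5  48.8] tip/roll/yaw [38.    0.09 -0.2 ] F rack [ 0.2 -0.1 -3.5] M [-0.07  0.23 -0.  ]
```

View pics/w7z.png

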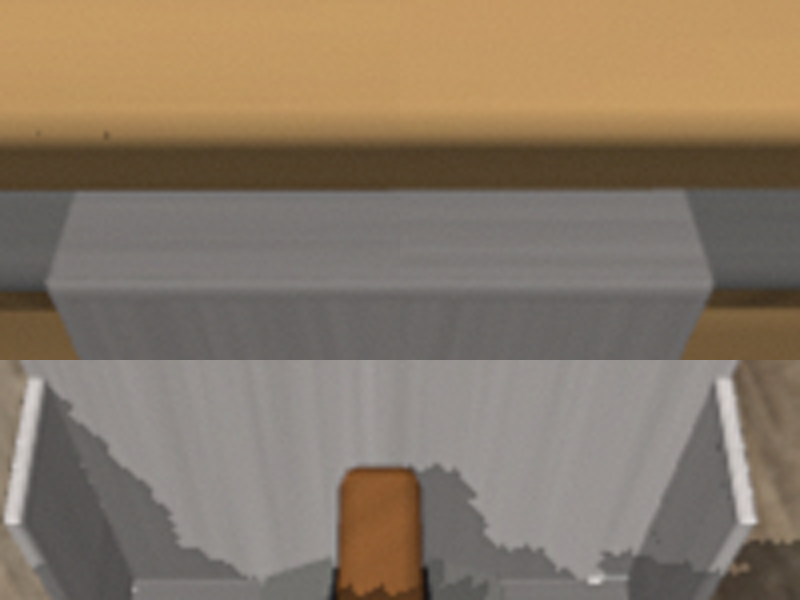

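Run:
```python
import cv2,numpy as np
t=cv2.imread('pics/wrist7.png')
a=cv2.resize(t[50:120,0:100],None,fx=4,fy=4,interpolation=cv2.INTER_CUBIC)
b=cv2.resize(t[50:120,460:560],None,fx=4,fy=4,interpolation=cv2.INTER_CUBIC)
cv2.imwrite('pics/w7e.png',np.hstack([a,b]))
```

```text
(no output)
```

View pics/w7e.png

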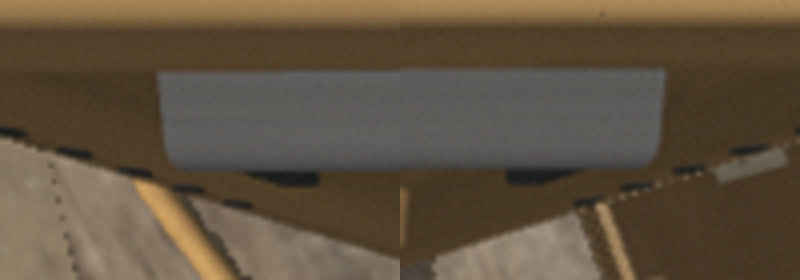

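```bash
cat > rail.py <<'E'
from h import *
from scipy.optimize import brentq
def ray(T,K,u,v):
    d=T[:3,:3]@np.linalg.solve(K,[u,v,1]);return d/np.linalg.norm(d)
def atz(T,K,u,v,z):
    d=ray(T,K,u,v);o=T[:3,3];return o+d*(z-o[2])/d[2]
if __name__=='__main__':
    D=np.load('w7.npz');K,T=D['K'],D['T']
    f=lambda z:np.linalg.norm(atz(T,K,40.75,82,z)-atz(T,K,525.3,82,z))-280
    h=brentq(f,100,300);print('h',h)
    for z in (h,199.7,203.5):
        a=atz(T,K,40.75,82,z);b=atz(T,K,525.3,82,z);d=b-a;print('ends',a,b,'yaw',np.degrees(np.arctan2(d[1],d[0]))+90,'fit',np.degrees(ry))
        # front silhouette: tangent of ray to circle centre (x,z-3) r3
        for u in (145,430):
            o=Rz(ry).T@(T[:3,3]-rp);d=Rz(ry).T@ray(T,K,u,92.4);d2=np.array([d[0],d[2]]);d2/=np.linalg.norm(d2)
            # find centre cx at cz=z-3 with perpendicular distance 3, circle on +x side
            n=np.array([-d2[1],d2[0]]); n=n if n[0]>0 else -n
            cx=(3-n[1]*(z-3-o[2]))/n[0]+o[0]
            print(z,'rail front x in rack',cx-3)
    # caddy front web corners in world from width
    fc=lambda z:np.linalg.norm(atz(T,K,140+50/4,20+288.5/4,z)-atz(T,K,340+311/4,20+288/4,z))-110
    z=brentq(fc,150,350);m=(atz(T,K,152.5,92.1,z)+atz(T,K,417.75,92,z))/2
    print('web front top in rack rel rail corner (h fit):',Rz(ry).T@(m-rp)-[-10,0,RAILH])
    s=env.read_state()
    for phi in (0,1.8):
        G=R.from_euler('y',phi,degrees=True).as_matrix()@GR
        m=s['eef_pos']+s['tool_rot']@G.T@(np.array([38,0,153])-tcp_c);print('pred',phi,Rz(ry).T@(m-rp)-[-10,0,RAILH])
E
python3 rail.py
```

```text
h 201.97212140919441
ends [452.25522083 228.184274   201.97212141] [705.20901676 108.12438425 201.97212141] yaw 64.60950179468597 fit 64.76780985466094
201.97212140919441 rail front x in rack -10.204480785851324
201.97212140919441 rail front x in rack -10.664598908082802
ends [450.92291995 229.53386481 199.7       ] [707.06654928 107.959979   199.7       ] yaw 64.60950179468597 fit 64.76780985466094
199.7 rail front x in rack -9.626511398014983
199.7 rail front x in rack -10.092313896436877
ends [453.15112102 227.27674728 203.5       ] [703.95992674 108.23493788 203.5       ] yaw 64.60950179468597 fit 64.76780985466094
203.5 rail front x in rack -10.593133896659005
203.5 rail front x in rack -11.049429583765196
web front top in rack rel rail corner (h fit): [-14.15518186  -1.21683174  53.66720011]
pred 0 [-13.0913888   -1.48104992  53.59313799]
pred 1.8 [-14.36747468  -1.48087088  56.21801246]
```

```bash
cat >> h.py <<'E'
GR=R.from_euler('y',1.8,degrees=True).as_matrix()@GR
off=np.array([-0.65,0,3.8]); ry=ry-np.radians(0.15)
def track(zc,th,eps=1.4):
    t=np.radians(th);x=3+eps
    return 3-(x*np.cos(t)+zc*np.sin(t)), -3-(-x*np.sin(t)+zc*np.cos(t))
E
python3 - <<'E'
from h import *
where();print(track(-42,38))
delta(*tgt(20,46,38,-1.5),5)
E
```

```text
X,y,Z [-12.3  -1.5  47.6] tip/roll/yaw [36.2   0.09 -0.05] F rack [ 0.2 -0.1 -3.5] M [-0.07  0.23 -0.  ]
(np.float64(25.39053464780807), np.float64(32.805362142915214))
t 8.93 pos [536.6  75.5 214. ] F [ 0.2  0.1 -3.5] w 0.128
d cm [1.34 2.81 0.1 ] rot [-1.67  0.69  0.05] | per row of 5 [0.27 0.56 0.02] [-0.33  0.14  0.01]
```

>>> {"api": "play_rows", "payload": {
  "steps": [
    [[0,0.05,0.1,0.2,-0.6,0.3,0],[0,0.2,0.5,0.1,-0.6,0.2,0],[0,0.4,0.7,0,-0.4,0.2,0],[0,0.4,0.8,0,0,0,0],[0,0.3,0.6,0,0,0,0]]
  ]
}}

```text
time: 9.55
eef_pos: [550.9, 104.8, 217.0]
tool_rot: [[0.038, 0.427, 0.903], [0.081, 0.9, -0.429], [-0.996, 0.089, -0.001]]
contact_force: [1.6, 0.3, -3.4]
gripper_width: 0.126
```

```bash
python3 look.py 8
python3 - <<'E'
from h import *
print(track(-42,38))
X,Z=track(-42,38)
delta(*tgt(X,Z,38,-1.5),3)
E
```

```text
X,y,Z [21.6 -1.9 47.9] tip/roll/yaw [ 3.807e+01  5.000e-02 -2.000e-02] F rack [ 0.9 -1.3 -3.4] M [-0.05  0.11  0.02]
X,y,Z [22.3 -1.6 48. ] tip/roll/yaw [3.804e+01 4.000e-02 1.000e-02] F rack [ 0.2  0.9 -4.7] M [-0.04  0.1  -0.02]
(np.float64(25.39053464780807), np.float64(32.805362142915214))
t 9.6 pos [551.1 105.6 217.1] F [-0.7  0.6 -4.7] w 0.125
d cm [ 0.12  0.28 -1.52] rot [ 0.02 -0.06 -0.01] | per row of 3 [ 0.04  0.09 -0.51] [ 0.01 -0.02 -0.  ]
```

View pics/w8z.png

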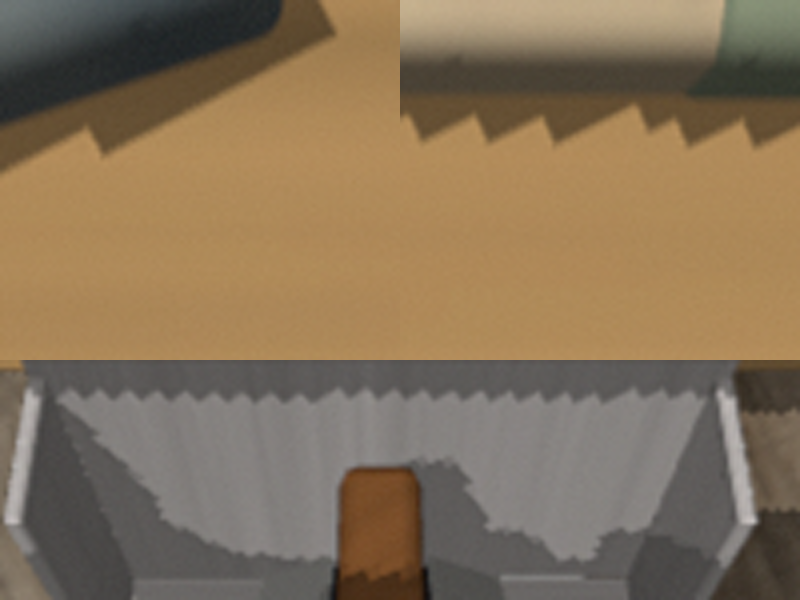

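>>> {"api": "play_rows", "payload": {
  "steps": [
    [[0,0.1,0.2,-0.5,0,0,0],[0,0.1,0.1,-0.5,0,0,0],[0,0,0,-0.4,0,0,0]]
  ]
}}

```text
time: 9.98
eef_pos: [553.2, 108.6, 201.9]
tool_rot: [[0.037, 0.427, 0.903], [0.081, 0.9, -0.429], [-0.996, 0.09, -0.001]]
contact_force: [0.9, -0.7, -3.0]
gripper_width: 0.124
```

Run:
```python
from h import *
where()
for z in (-42,-38,-34,-30,-26):
    X,Z=track(z,38);print(z,round(X,1),round(Z,1));delta(*tgt(X,Z,38,-1.5),3)
```

```text
X,y,Z [25.9 -2.2 32.8] tip/roll/yaw [38.06  0.06 -0.  ] F rack [-0.2 -1.1 -3. ] M [-0.05  0.13  0.01]
-42 25.4 32.8
t 9.97 pos [553.2 108.6 201.9] F [ 0.9 -0.7 -3. ] w 0.124
d cm [-0.08 -0.01 -0.01] rot [ 0.02 -0.08  0.  ] | per row of 3 [-0.03 -0.   -0.  ] [ 0.01 -0.03  0.  ]
-38 22.9 29.7
t 9.97 pos [553.2 108.6 201.9] F [ 0.9 -0.7 -3. ] w 0.124
d cm [-0.19 -0.23 -0.32] rot [ 0.02 -0.08  0.  ] | per row of 3 [-0.06 -0.08 -0.11] [ 0.01 -0.03  0.  ]
-34 20.5 26.5
t 9.97 pos [553.2 108.6 201.9] F [ 0.9 -0.7 -3. ] w 0.124
d cm [-0.29 -0.46 -0.64] rot [ 0.02 -0.08  0.  ] | per row of 3 [-0.1  -0.15 -0.21] [ 0.01 -0.03  0.  ]
-30 18.0 23.3
t 9.97 pos [553.2 108.6 201.9] F [ 0.9 -0.7 -3. ] w 0.124
d cm [-0.4  -0.68 -0.95] rot [ 0.02 -0.08  0.  ] | per row of 3 [-0.13 -0.23 -0.32] [ 0.01 -0.03  0.  ]
-26 15.5 20.2
t 9.97 pos [553.2 108.6 201.9] F [ 0.9 -0.7 -3. ] w 0.124
d cm [-0.51 -0.9  -1.27] rot [ 0.02 -0.08  0.  ] | per row of 3 [-0.17 -0.3  -0.42] [ 0.01 -0.03  0.  ]
```

>>> {"api": "play_rows", "payload": {
  "steps": [
    [[0,-0.15,-0.2,-0.3,0,0,0],[0,-0.14,-0.26,-0.34,0,0,0]]
  ]
}}

```text
time: 10.22
eef_pos: [550.0, 103.5, 194.9]
tool_rot: [[0.037, 0.427, 0.903], [0.081, 0.9, -0.429], [-0.996, 0.089, -0.001]]
contact_force: [-0.1, 0.3, -4.6]
gripper_width: 0.126
```

Run:
```python
from h import *
where()
for z in (-34,-30,-26):
    X,Z=track(z,38);print(z,round(X,1),round(Z,1));delta(*tgt(X,Z,38,-1.5),3)
```

```text
X,y,Z [19.9 -1.6 25.7] tip/roll/yaw [ 3.807e+01  8.000e-02 -1.000e-02] F rack [ 0.2  0.2 -4.6] M [-0.04  0.09  0.02]
-34 20.5 26.5
t 10.22 pos [550.  103.5 194.9] F [-0.1  0.3 -4.6] w 0.126
d cm [0.02 0.05 0.07] rot [ 0.03 -0.1   0.01] | per row of 3 [0.01 0.02 0.02] [ 0.01 -0.03  0.  ]
-30 18.0 23.3
t 10.22 pos [550.  103.5 194.9] F [-0.1  0.3 -4.6] w 0.126
d cm [-0.08 -0.17 -0.25] rot [ 0.03 -0.1   0.01] | per row of 3 [-0.03 -0.06 -0.08] [ 0.01 -0.03  0.  ]
-26 15.5 20.2
t 10.22 pos [550.  103.5 194.9] F [-0.1  0.3 -4.6] w 0.126
d cm [-0.19 -0.39 -0.56] rot [ 0.03 -0.1   0.01] | per row of 3 [-0.06 -0.13 -0.19] [ 0.01 -0.03  0.  ]
```

Still force-free at zc≈-33. Continue in small steps.

>>> {"api": "play_rows", "payload": {
  "steps": [
    [[0,-0.06,-0.14,-0.2,0,0,0],[0,-0.06,-0.13,-0.18,0,0,0]]
  ]
}}

```text
time: 10.48
eef_pos: [548.6, 100.2, 190.8]
tool_rot: [[0.037, 0.428, 0.903], [0.081, 0.899, -0.429], [-0.996, 0.089, -0.001]]
contact_force: [0.3, -0.2, -3.1]
gripper_width: 0.126
```

Run:
```python
from h import *
where()
for z in (-28,-24,-22):
    X,Z=track(z,38);print(z,round(X,1),round(Z,1));delta(*tgt(X,Z,38,-1.5),3)
```

```text
X,y,Z [16.3 -1.8 21.6] tip/roll/yaw [38.08  0.07 -0.05] F rack [-0.1 -0.4 -3.1] M [-0.04  0.15 -0.01]
-28 16.8 21.8
t 10.47 pos [548.6 100.2 190.8] F [ 0.3 -0.2 -3.1] w 0.126
d cm [0.   0.05 0.  ] rot [ 0.04 -0.1   0.05] | per row of 3 [0.   0.02 0.  ] [ 0.01 -0.03  0.02]
-24 14.3 18.6
t 10.47 pos [548.6 100.2 190.8] F [ 0.3 -0.2 -3.1] w 0.126
d cm [-0.1  -0.17 -0.31] rot [ 0.04 -0.1   0.05] | per row of 3 [-0.03 -0.06 -0.1 ] [ 0.01 -0.03  0.02]
-22 13.1 17.0
t 10.47 pos [548.6 100.2 190.8] F [ 0.3 -0.2 -3.1] w 0.126
d cm [-0.16 -0.28 -0.47] rot [ 0.04 -0.1   0.05] | per row of 3 [-0.05 -0.09 -0.16] [ 0.01 -0.03  0.02]
```

>>> {"api": "play_rows", "payload": {
  "steps": [
    [[0,-0.06,-0.08,-0.16,0,0,0],[0,-0.06,-0.1,-0.16,0,0,0],[0,-0.04,-0.1,-0.15,0,0,0]]
  ]
}}

```text
time: 10.85
eef_pos: [547.0, 97.2, 185.9]
tool_rot: [[0.038, 0.428, 0.903], [0.081, 0.899, -0.429], [-0.996, 0.089, -0.001]]
contact_force: [-0.3, -0.0, -2.3]
gripper_width: 0.124
```

```bash
python3 - <<'E'
from h import *
where()
for z in (-24,-22,-20):
    X,Z=track(z,38);print(z,round(X,1),round(Z,1));delta(*tgt(X,Z,38,-1.5),3)
E
python3 look.py 9
```

```text
X,y,Z [12.9 -1.6 16.8] tip/roll/yaw [38.07  0.06 -0.05] F rack [-0.1  0.3 -2.3] M [-0.06  0.15  0.05]
-24 14.3 18.6
t 10.85 pos [547.   97.2 185.9] F [-0.3 -0.  -2.3] w 0.124
d cm [0.06 0.13 0.17] rot [ 0.04 -0.08  0.05] | per row of 3 [0.02 0.04 0.06] [ 0.01 -0.03  0.02]
-22 13.1 17.0
t 10.85 pos [547.   97.2 185.9] F [-0.3 -0.  -2.3] w 0.124
d cm [0.01 0.02 0.02] rot [ 0.04 -0.08  0.05] | per row of 3 [0.   0.01 0.01] [ 0.01 -0.03  0.02]
-20 11.8 15.5
t 10.85 pos [547.   97.2 185.9] F [-0.3 -0.  -2.3] w 0.124
d cm [-0.05 -0.09 -0.14] rot [ 0.04 -0.08  0.05] | per row of 3 [-0.02 -0.03 -0.05] [ 0.01 -0.03  0.02]
X,y,Z [12.9 -1.6 16.8] tip/roll/yaw [38.07  0.06 -0.05] F rack [-0.1  0.3 -2.3] M [-0.06  0.15  0.05]
X,y,Z [12.8 -1.6 16.6] tip/roll/yaw [38.08  0.07 -0.05] F rack [-0.4  0.1 -3.3] M [-0.06  0.14  0.03]
```

View pics/wrist9.png

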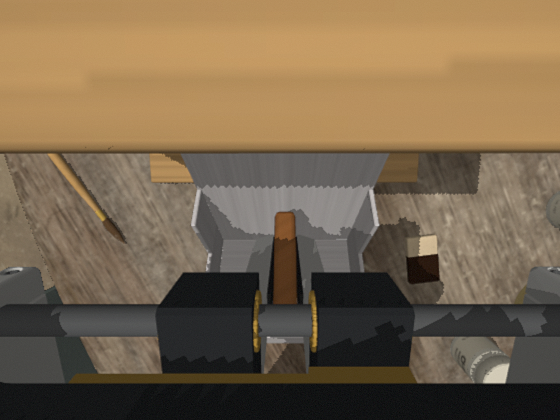

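View pics/w9z.png

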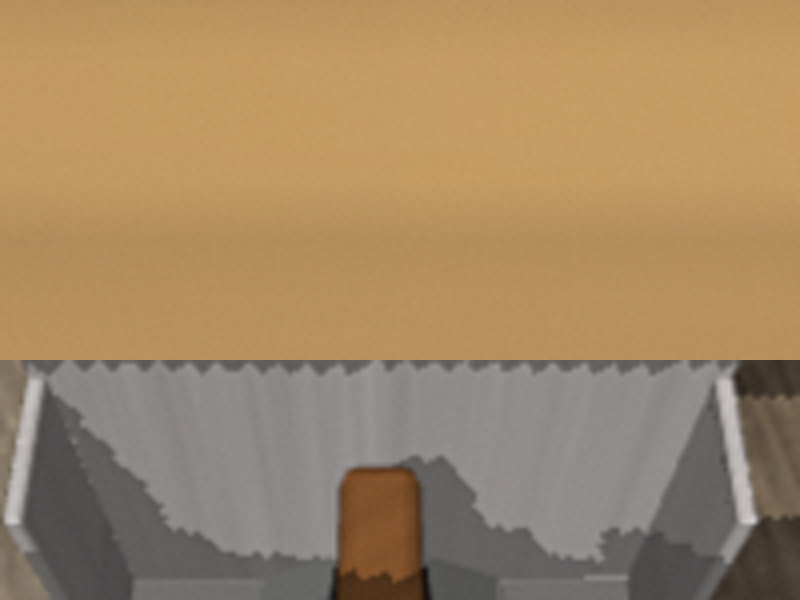

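```bash
cat >> h.py <<'E'
def chain(ths,back=-6,eps=1.4):
    s=env.read_state();p=s['eef_pos'];Rp=s['tool_rot']
    for th in ths:
        X,Z=track(back-25*np.sin(np.radians(th)),th,eps)
        q,Rq=tgt(X,Z,th,-1.6);rv=R.from_matrix(Rq@Rp.T).as_rotvec(degrees=True)
        print(th,'XZ',round(X,1),round(Z,1),'d',((q-p)/10).round(2),'rot',rv.round(1));p,Rp=q,Rq
E
python3 - <<'E'
from h import *
chain([36,33,30,27,24,20,16])
E
```

```text
36 XZ 11.6 16.3 d [ 0.02  0.01 -0.33] rot [ 1.8 -1.   0.1]
33 XZ 10.0 15.8 d [ 0.02  0.04 -0.48] rot [ 2.7 -1.3  0. ]
30 XZ 8.4 15.2 d [ 0.03  0.07 -0.49] rot [ 2.7 -1.3  0. ]
27 XZ 7.0 14.5 d [ 0.04  0.09 -0.49] rot [ 2.7 -1.3  0. ]
24 XZ 5.6 13.6 d [ 0.06  0.12 -0.49] rot [ 2.7 -1.3 -0. ]
20 XZ 3.8 12.2 d [ 0.1   0.2  -0.65] rot [ 3.6 -1.7 -0. ]
16 XZ 2.3 10.6 d [ 0.12  0.25 -0.64] rot [ 3.6 -1.7  0. ]
```

>>> {"api": "play_rows", "payload": {
  "steps": [
    [[0,0.02,0.01,-0.33,1.8,-1.0,0.1],[0,0.02,0.04,-0.48,2.7,-1.3,0]]
  ]
}}

```text
time: 11.15
eef_pos: [547.6, 98.6, 177.8]
tool_rot: [[0.078, 0.419, 0.905], [0.161, 0.89, -0.426], [-0.984, 0.179, 0.002]]
contact_force: [0.9, -0.4, -3.1]
gripper_width: 0.126
```

Run:
```python
from h import *
where()
chain([30,27,24,20])
```

```text
X,y,Z [11.  -1.2 16.3] tip/roll/yaw [32.88 -0.14  0.14] F rack [-0.  -1.  -3.1] M [-0.03  0.3  -0.01]
30 XZ 8.4 15.2 d [-0.01 -0.04 -0.51] rot [ 2.7 -1.1 -0.1]
27 XZ 7.0 14.5 d [ 0.04  0.09 -0.49] rot [ 2.7 -1.3  0. ]
24 XZ 5.6 13.6 d [ 0.06  0.12 -0.49] rot [ 2.7 -1.3 -0. ]
20 XZ 3.8 12.2 d [ 0.1   0.2  -0.65] rot [ 3.6 -1.7 -0. ]
```

>>> {"api": "play_rows", "payload": {
  "steps": [
    [[0,-0.02,-0.05,-0.5,2.7,-1.1,0],[0,0.03,0.07,-0.5,2.7,-1.3,0]]
  ]
}}

```text
time: 11.4
eef_pos: [547.9, 98.9, 167.8]
tool_rot: [[0.121, 0.409, 0.905], [0.255, 0.868, -0.426], [-0.959, 0.283, 0.001]]
contact_force: [0.2, 0.3, -3.3]
gripper_width: 0.126
```

Run:
```python
from h import *
where()
chain([24,20,16,12])
```

```text
X,y,Z [ 6.5 -1.3 14.7] tip/roll/yaw [26.78 -0.06  0.16] F rack [ 0.3 -0.  -3.3] M [-0.09  0.47 -0.01]
24 XZ 5.6 13.6 d [ 0.07  0.14 -0.49] rot [ 2.5 -1.1 -0.2]
20 XZ 3.8 12.2 d [ 0.1   0.2  -0.65] rot [ 3.6 -1.7 -0. ]
16 XZ 2.3 10.6 d [ 0.12  0.25 -0.64] rot [ 3.6 -1.7  0. ]
12 XZ 1.0 8.9 d [ 0.14  0.3  -0.62] rot [ 3.6 -1.7  0. ]
```

>>> {"api": "play_rows", "payload": {
  "steps": [
    [[0,0.07,0.14,-0.5,2.5,-1.1,-0.2],[0,0.1,0.2,-0.65,3.6,-1.7,0],[0,0.12,0.25,-0.64,3.6,-1.7,0]]
  ]
}}

```text
time: 11.78
eef_pos: [551.3, 104.9, 150.1]
tool_rot: [[0.199, 0.38, 0.903], [0.415, 0.802, -0.429], [-0.888, 0.46, 0.002]]
contact_force: [-0.8, 0.1, -3.6]
gripper_width: 0.128
```

Run:
```python
from h import *
where()
chain([12,9,6,3,0])
import cv2
f=env.grab_frame('side');im=np.ascontiguousarray(f['color'][:,:,::-1]);cv2.imwrite('pics/side10.png',im)
cv2.imwrite('pics/side10z.png',cv2.resize(im[80:260,200:390],None,fx=3.2,fy=3.2,interpolation=cv2.INTER_CUBIC))
```

```text
X,y,Z [ 2.3 -2.  10.8] tip/roll/yaw [15.79 -0.1  -0.04] F rack [-0.3  0.7 -3.6] M [-0.07  0.85  0.06]
12 XZ 1.0 8.9 d [ 0.09  0.3  -0.62] rot [ 3.5 -1.5  0. ]
9 XZ 0.2 7.5 d [ 0.12  0.26 -0.45] rot [ 2.7 -1.3 -0. ]
6 XZ -0.5 6.0 d [ 0.13  0.28 -0.44] rot [ 2.7 -1.3  0. ]
3 XZ -1.0 4.5 d [ 0.15  0.31 -0.42] rot [ 2.7 -1.3 -0. ]
0 XZ -1.4 3.0 d [ 0.16  0.34 -0.41] rot [ 2.7 -1.3 -0. ]
```

View pics/side10z.png

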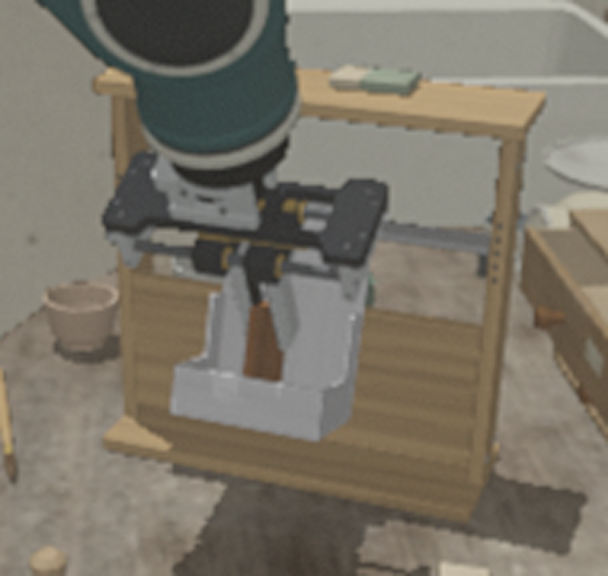

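>>> {"api": "play_rows", "payload": {
  "steps": [
    [[0,0.1,0.29,-0.62,3.5,-1.5,0],[0,0.12,0.26,-0.45,2.7,-1.3,0],[0,0.13,0.28,-0.44,2.7,-1.3,0]]
  ]
}}

```text
time: 12.2
eef_pos: [554.8, 112.1, 134.0]
tool_rot: [[0.261, 0.342, 0.903], [0.549, 0.716, -0.43], [-0.794, 0.608, -0.001]]
contact_force: [0.5, 0.6, -3.8]
gripper_width: 0.122
```

Run:
```python
from h import *
where()
chain([3,0],-5,0.7)
chain([3,0],-3,0)
```

```text
X,y,Z [-1.8 -2.4  5.3] tip/roll/yaw [ 5.75  0.05 -0.11] F rack [ 0.7 -0.2 -3.8] M [-0.11  1.07  0.07]
3 XZ -0.4 3.5 d [ 0.16  0.49 -0.43] rot [ 2.5 -1.2  0.1]
0 XZ -0.7 2.0 d [ 0.16  0.34 -0.4 ] rot [ 2.7 -1.3 -0. ]
3 XZ 0.2 1.5 d [ 0.19  0.54 -0.63] rot [ 2.5 -1.2  0.1]
0 XZ 0.0 0.0 d [ 0.17  0.35 -0.4 ] rot [ 2.7 -1.3 -0. ]
```

>>> {"api": "play_rows", "payload": {
  "steps": [
    [[0,0.16,0.49,-0.45,2.5,-1.2,0.1],[0,0.15,0.34,-0.42,2.5,-1.2,0]]
  ]
}}

```text
time: 12.45
eef_pos: [558.5, 120.1, 125.3]
tool_rot: [[0.293, 0.313, 0.903], [0.617, 0.66, -0.429], [-0.731, 0.683, 0.0]]
contact_force: [0.7, -0.3, -4.0]
gripper_width: 0.123
```

```bash
python3 - <<'E'
from h import *
where()
chain([0],-3,0)
E
python3 look.py 11
```

```text
X,y,Z [-0.6 -2.1  1.4] tip/roll/yaw [ 0.15 -0.01 -0.01] F rack [ 0.  -0.8 -4. ] M [-0.12  1.25  0.03]
0 XZ 0.0 0.0 d [-0.01  0.09 -0.16] rot [ 0.1 -0.1  0. ]
X,y,Z [-0.6 -2.1  1.4] tip/roll/yaw [ 0.15 -0.01 -0.01] F rack [ 0.  -0.8 -4. ] M [-0.12  1.25  0.03]
X,y,Z [-1.4 -2.2  0.3] tip/roll/yaw [ 0.03  0.11 -0.09] F rack [-3.3  0.5 -7.6] M [0.07 1.66 0.15]
```

View pics/wrist11.png

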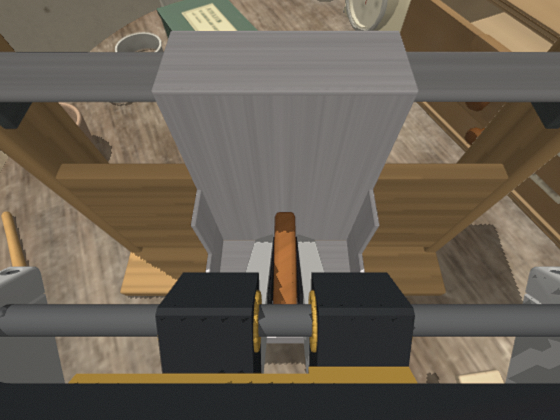

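>>> {"api": "play_rows", "payload": {
  "steps": [
    [[0,0,0,0,0,0,0]]
  ]
}}

```text
time: 12.62
eef_pos: [558.2, 119.3, 123.9]
tool_rot: [[0.292, 0.316, 0.903], [0.618, 0.658, -0.43], [-0.73, 0.684, -0.003]]
contact_force: [-0.1, 0.3, -2.6]
gripper_width: 0.129
```

Run:
```python
from h import *
where()
chain([0],-3,0)
```

```text
X,y,Z [-1.5 -2.4  0.1] tip/roll/yaw [ 0.07  0.17 -0.11] F rack [ 0.2  0.2 -2.6] M [-0.07  1.22 -0.03]
0 XZ 0.0 0.0 d [ 0.02  0.17 -0.02] rot [-0.  -0.2  0.1]
```

>>> {"api": "play_rows", "payload": {
  "steps": [
    [[0,0,0.05,-0.12,0,0,0]]
  ]
}}

```text
time: 12.75
eef_pos: [558.6, 119.8, 123.1]
tool_rot: [[0.293, 0.316, 0.903], [0.617, 0.659, -0.43], [-0.731, 0.683, -0.002]]
contact_force: [-1.0, -2.2, 1.0]
gripper_width: 0.121
```

>>> {"api": "play_rows", "payload": {
  "steps": [
    [[0,0,0.03,-0.12,0,0,0]]
  ]
}}

```text
time: 12.88
eef_pos: [559.0, 120.3, 122.4]
tool_rot: [[0.293, 0.315, 0.903], [0.616, 0.66, -0.43], [-0.731, 0.682, -0.001]]
contact_force: [-1.7, -0.9, 3.8]
gripper_width: 0.128
```

Run:
```python
from h import *
where()
```

```text
X,y,Z [-0.1 -2.5 -1.5] tip/roll/yaw [ 0.18  0.05 -0.07] F rack [-1.6  1.2  3.8] M [ 0.08 -0.21  0.23]
```

```bash
python3 look.py 12
python3 - <<'E'
from h import *
import cv2
f=env.grab_frame('side');im=np.ascontiguousarray(f['color'][:,:,::-1])
cv2.imwrite('pics/side12z.png',cv2.resize(im[80:260,200:390],None,fx=3.2,fy=3.2,interpolation=cv2.INTER_CUBIC))
s=env.read_state()
q,Rq=tgt(0.1,-1.3,-1.2,-2.4);delta(q,Rq)
E
```

```text
X,y,Z [-0.1 -2.5 -1.5] tip/roll/yaw [ 0.18  0.05 -0.07] F rack [-1.6  1.2  3.8] M [ 0.08 -0.21  0.23]
X,y,Z [-0.1 -2.5 -1.4] tip/roll/yaw [ 0.17  0.04 -0.07] F rack [-2.7  0.1  4.1] M [ 0.02 -0.02  0.12]
t 12.97 pos [559.  120.3 122.4] F [-0.2 -1.2  2.7] w 0.123
d cm [ 0.09  0.2  -0.09] rot [ 1.22 -0.62  0.07] | per row of 1 [ 0.09  0.2  -0.09] [ 1.22 -0.62  0.07]
```

View pics/side12z.png

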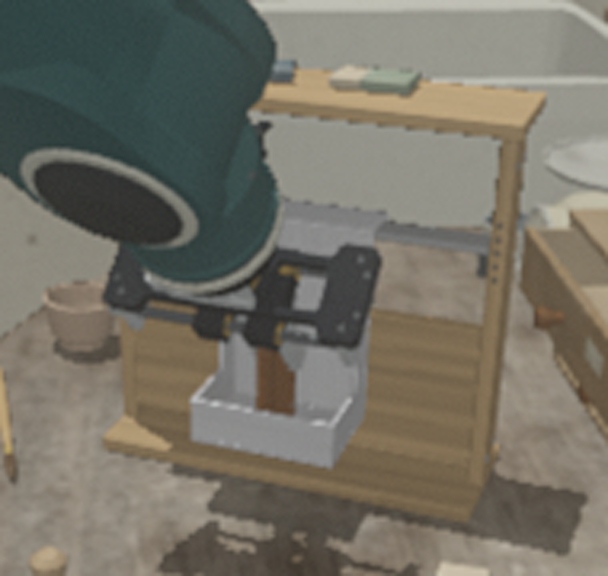

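View pics/wrist12.png

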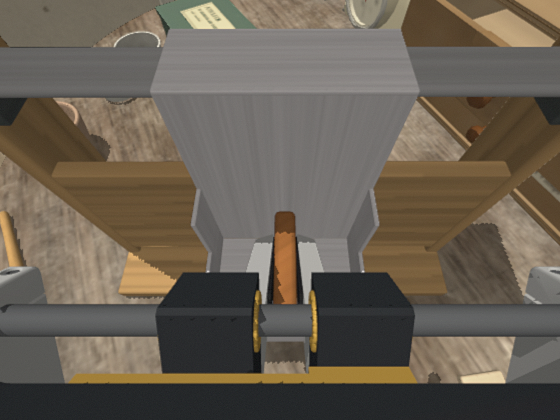

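>>> {"api": "play_rows", "payload": {
  "steps": [
    [[0,0.05,0.1,-0.05,0.6,-0.3,0],[0,0.05,0.1,-0.05,0.6,-0.3,0]]
  ]
}}

```text
time: 13.22
eef_pos: [559.5, 121.4, 122.0]
tool_rot: [[0.299, 0.307, 0.903], [0.63, 0.647, -0.429], [-0.716, 0.698, 0.001]]
contact_force: [-20.5, -20.7, 27.6]
gripper_width: 0.126
```

Run:
```python
from h import *
where()
```

```text
X,y,Z [-0.6 -2.4 -0.8] tip/roll/yaw [-1.06 -0.03  0.  ] F rack [-27.5   9.6  27.6] M [1.45 1.24 1.57]
```

>>> {"api": "play_rows", "payload": {
  "steps": [
    [[0,-0.04,-0.08,0.05,-0.5,0.25,0]]
  ]
}}

```text
time: 13.35
eef_pos: [559.1, 120.6, 122.6]
tool_rot: [[0.296, 0.31, 0.903], [0.624, 0.653, -0.429], [-0.723, 0.691, 0.0]]
contact_force: [0.8, 0.9, -1.0]
gripper_width: 0.13
```

```bash
python3 look.py 13
```

```text
X,y,Z [-0.8 -2.4 -0.7] tip/roll/yaw [-0.48 -0.02  0.  ] F rack [ 1.2 -0.3 -1. ] M [-0.05  0.72 -0.08]
X,y,Z [-0.7 -2.4 -0.5] tip/roll/yaw [-0.43 -0.05  0.02] F rack [-0.3  0.4 -3. ] M [-0.09  1.09 -0.04]
```

View pics/w13z.png

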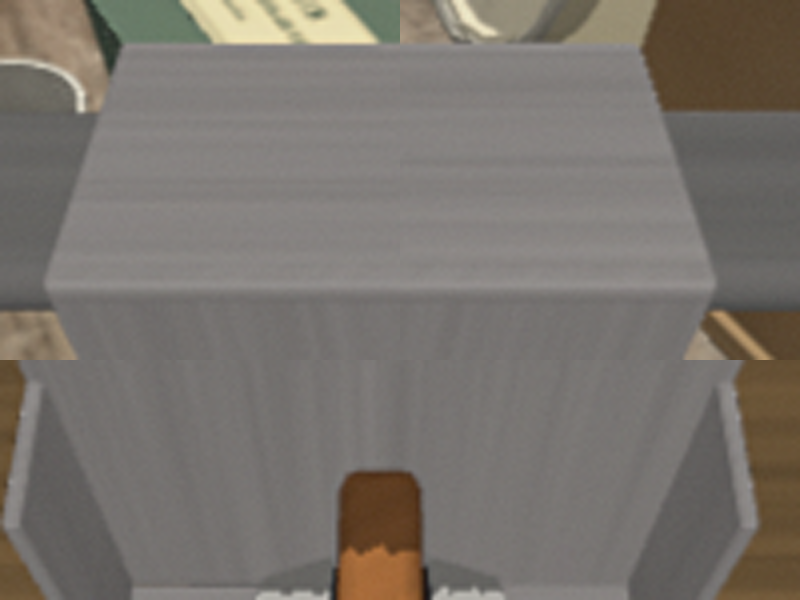

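>>> {"api": "play_rows", "payload": {
  "steps": [
    [[0,0.02,0.04,-0.1,0,0,0]]
  ]
}}

```text
time: 13.52
eef_pos: [559.4, 121.2, 122.0]
tool_rot: [[0.296, 0.309, 0.904], [0.623, 0.655, -0.428], [-0.724, 0.69, 0.001]]
contact_force: [-0.8, -2.0, 4.0]
gripper_width: 0.123
```

Run:
```python
from h import *
where()
```

```text
X,y,Z [ 0.  -2.3 -1.4] tip/roll/yaw [-0.41 -0.07  0.04] F rack [-2.2 -0.1  4. ] M [ 0.16 -0.08  0.24]
```

Weight is on the rail, light contact with the board. Release.

>>> {"api": "play_rows", "payload": {
  "steps": [
    [[0.15,0,0,0,0,0,0],[0.25,0,0,0,0,0,0],[0.4,0,0,0,0,0,0],[0.4,0,0,0,0,0,0]]
  ]
}}

```text
time: 14.02
eef_pos: [559.5, 121.7, 122.0]
tool_rot: [[0.296, 0.308, 0.904], [0.623, 0.655, -0.427], [-0.724, 0.69, 0.002]]
contact_force: [0.6, -0.3, 0.5]
gripper_width: 0.397
```

```bash
python3 look.py 14
```

```text
X,y,Z [ 0.5 -2.2 -1.4] tip/roll/yaw [-0.42 -0.1   0.08] F rack [-0.  -0.6  0.5] M [-0.07  0.6  -0.04]
X,y,Z [ 0.4 -2.2 -1.4] tip/roll/yaw [-0.42 -0.1   0.07] F rack [ 1.1 -0.2 -0.1] M [-0.1   0.6  -0.01]
```

View pics/wrist14.png

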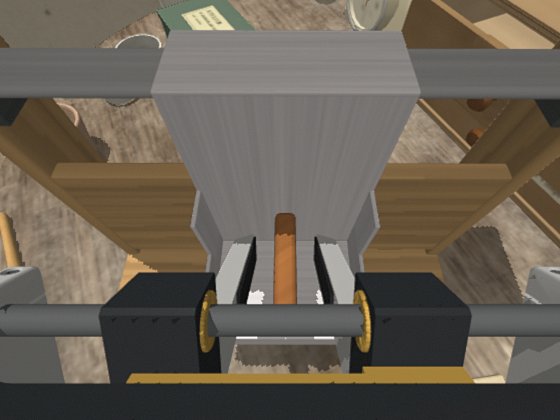

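>>> {"api": "play_rows", "payload": {
  "steps": [
    [[0.4,-0.3,-0.62,0.72,0,0,0],[0.4,-0.6,-1.25,1.45,0,0,0],[0.4,-0.6,-1.25,1.45,0,0,0],[0.4,-0.9,-1.9,2.2,0,0,0],[0.4,-0.9,-1.9,2.2,0,0,0]]
  ]
}}

```text
time: 14.7
eef_pos: [524.1, 50.9, 205.0]
tool_rot: [[0.293, 0.308, 0.905], [0.624, 0.655, -0.425], [-0.724, 0.69, -0.0]]
contact_force: [0.2, -0.4, -0.9]
gripper_width: 0.403
```

>>> {"api": "play_rows", "payload": {
  "steps": [
    [[0.4,-0.9,-2.5,2,0,0,0],[0.4,-0.9,-3,1.5,0,0,0],[0.4,-0.9,-3,1,0,0,0],[0.4,-0.9,-3,0.5,0,0,0],[0.4,0,0,0,0,0,0]]
  ]
}}

```text
time: 15.32
eef_pos: [485.2, -70.9, 258.9]
tool_rot: [[0.296, 0.31, 0.903], [0.62, 0.657, -0.429], [-0.727, 0.687, 0.002]]
contact_force: [-0.0, -0.0, -0.3]
gripper_width: 0.402
```

Run:
```python
from h import *
import cv2
where()
im=[]
for c in ['side','wrist','top']:
    f=env.grab_frame(c);im.append(f['color'][:,:,::-1]);cv2.imwrite(f'pics/{c}15.png',im[-1])
print(env.read_state()['eef_pos'])
```

```text
X,y,Z [-205.1  -17.6  135.3] tip/roll/yaw [-0.16 -0.12  0.  ] F rack [-0.   0.  -0.3] M [ 0.    0.6  -0.02]
[485.24868295 -67.78712995 258.62450761]
```

View pics/side15.png

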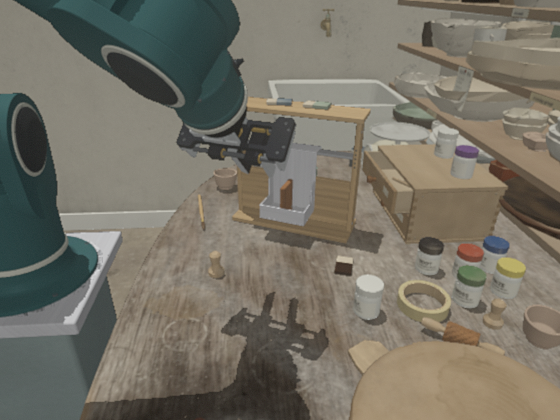

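View pics/wrist15.png

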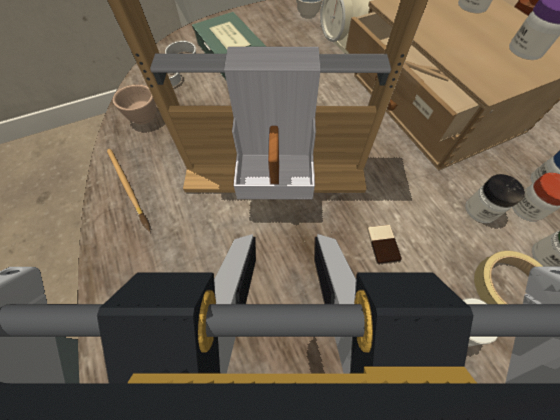

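View pics/top15.png

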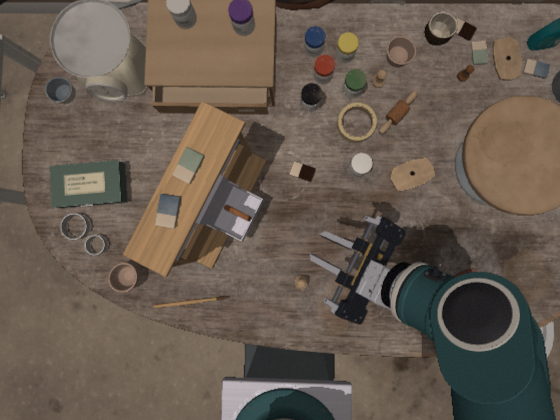

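Run:
```python
import cv2
t=cv2.imread('pics/wrist15.png');cv2.imwrite('pics/w15z.png',cv2.resize(t[35:210,205:345],None,fx=3.4,fy=3.4,interpolation=cv2.INTER_CUBIC))
```

```text
(no output)
```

View pics/w15z.png

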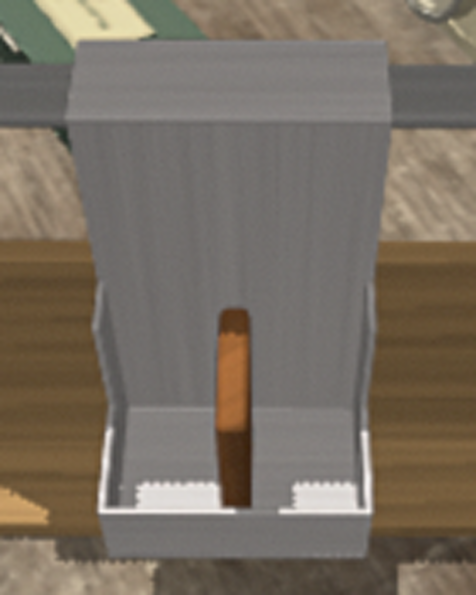

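Run:
```python
from wf import *
f=env.grab_frame('wrist');k=3.4
z=lambda u,v:(205+(u+.5)/k-.5,35+(v+.5)/k-.5)
uv=[z(68,121),z(390,121),z(78,42),z(387,41),z(100,511),z(372,513),z(107,557),z(366,557)]
P=[(38,55,153),(38,-55,153),(81.5,55,153),(81.5,-55,153),(-42,55,35),(-42,-55,35),(-42,55,0),(-42,-55,0)]
Rw,p,e=wfit(uv,P,f['camera_matrix'],f['T']);Q=Rz(ry).T@Rw
print(e.tolist());print('tip,roll,yaw',np.degrees([np.arcsin(-Q[2,0]),np.arcsin(Q[2,1]),np.arcsin(-Q[0,1])]),'hook rel rail',Rz(ry).T@(p+Rw@[42,0,150]-rp)-[-10,0,203.5])
for t in ['stamp','tile','jar']:
    pass
f=env.grab_frame('side')
for t in ['stamp','tile','jar','caddy']:print(t,[(r['xy'],r['confidence']) for r in env.spot_in('side',t)][:1])
```

```text
[[-0.5, -0.2], [0.6, 0.0], [0.2, -0.2], [-0.5, 0.4], [-0.5, 0.2], [0.0, -0.1], [1.0, -0.1], [-0.3, 0.1]]
tip,roll,yaw [-0.29963599 -0.06815919  0.12542947] hook rel rail [ 2.87035192 -0.10852252 -3.49371192]
stamp [([216.0, 264.3], 0.79)]
tile [([342.4, 267.3], 0.77)]
jar [([366.5, 298.0], 0.71)]
caddy [([295.5, 188.2], 0.62)]
```

Measured tip is -0.3°, so it hangs flat, and the other objects haven't moved. Handing in.

Run:
```python
from cell import env
print(env.job_done())
```

```text
the job is handed in; nothing more can be done
None
```

The caddy hangs on the rack's rail, flat against the board. I let go of it, moved the gripper clear and handed the job in at about 15.5 s; no verdict was reported.

**How it went:**
- I gripped the caddy by its wooden middle wall, carried it to the rack and tipped its front up.
- I lowered the hook's leg onto the rail to feel its height, which came out at about 203.5 mm. That touch turned the caddy about 1.8° in the grip. I corrected for this from the wrist camera.
- At 38° tip the lip went down behind the rail with no sign of contact. I then swung the caddy down to flat while holding it.
- I pressed it lightly against the board, eased off, lowered it until the rail carried its weight, and released it.

**Last checks:**
- **Flatness:** a fit to the wrist picture put the hung caddy within about 0.3° of flat in tip, roll and yaw.
- **Hook position:** that same fit put the hook about 3 mm too far back and 3.5 mm too low compared with the height I felt. I put this down to the roughly 2 mm camera calibration and did not resolve it. The pictures show the hook's web lying over the rail.
- **Forces:** the highest reading at the wrist was about 40 N, for a moment, while pressing the caddy flat. After backing off, the tool was touching nothing.
- **Other objects:** in the side camera the stamp, tile and jar are where they were, apart from a detection difference of up to about 4 pixels on the tile. I saw no movement in the pictures.

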